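# Weight both glued sides of a frame on the gluing turntable

### The arm

A 6-joint arm with a two-finger parallel gripper is mounted at the origin on the work surface. World frame = base frame: x ahead of the robot, y to its left, z up, the work surface at z = 0. Lengths are in m, angles in rad, forces in N, time in s.
With the tool pointing down it reaches from about 0.25 to 0.775 m from the base axis. Payload 4 kg.
Tool frame: the origin (TCP) lies at the very end of the fingers, on their centre line; the grasp point (between the pads) lies hold_point_z behind it (hold_point_z is the distance from the TCP to the grasp point, in m); z points along the fingers, y is the direction in which the jaws open and shut (so a half turn about z gives the same grasp; the last joint's range is limited). The gripper opens to 94 mm and grips with 3 to 60 N. Pads are 16 mm wide; open, the fingers measure 119 mm over their backs; the gripper's body (75 mm by 177 mm) begins 78 mm behind the grasp point.
Start: joints at [-1.216, 0.087, 1.371, -0, 1.684, -0.103], TCP at [0.243, -0.493, 0.206] pointing down, gripper open.
Joint ranges: [-3.1, 3.1], [-0.76, 2.03], [0.27, 2.55], [-1.08, 4.22], [0.17, 2.65], [-2.57, 2.57]. Speed limits (rad/s): [2.79, 2.79, 3.14, 3.14, 3.14, 3.14].

### API

Orientations are given as [roll, pitch, yaw] about the fixed x, y, z axes, in that order (R = Rz(yaw) Ry(pitch) Rx(roll)).
In Python, from bench import * gives the robot as it stands.
- The arm moves only by the tool step_arm, never from a script. Its argument "increments" is text: rows parted by semicolons, each of 6 numbers parted by spaces: the shift along the tool's x, y, z in cm, then the turn, a rotation vector about the tool's x, y, z in rad. A call has 1 to 5 rows; each row shifts and turns the commanded pose from where the row before left it, along the tool's axes as they then stand; what a row does not reach is not made up. A row lasts 1/10 s, in which the tool goes at most 50 mm and 8.59 degrees, less where a joint would pass 70% of its speed; a pose out of reach is approached as far as the arm can. A call is refused whole if a number of a shift passes 5 or a number of a turn 0.15, either way. A call with a gripper value outside its range is refused whole. "claw" is the gripper's target within -1 to 1 (shut at 1, half-way at 0, fully open at -1), set as the call begins (left out, the last holds). The fingers move at their own pace and stop on an object; the grip force is fixed at half the most. Time passes only in rows, so rows that do not move let the fingers close. It gives the time, the measured TCP pose, the force and the opening at its end, in the units of the state.
- get_obs(): the state, without advancing time (a new reading comes with each control period).
- snapshot(name): name is "side" or "top"; returns the picture (480x640x3 uint8, red, green, blue); there is no depth.
- calibration(name): a dict with "camera_matrix" (3x3 intrinsics, pixels), "eye" and "orientation" of the camera in the world. Camera axes: x right, y up, looking along -z (the intrinsics and any distortion apply to the point x, -y, -z); pixel columns grow to the right and rows downward; lengths in m; the calibration is good to about 2 mm. A picture is of the moment at which its call begins. calibration takes no time and is no camera call.
- close_job(): hands the job in, once; it reports no verdict.
The state is a dict: "time": time; "joint_positions": joint angles; "qvel": joint speeds; "joint_torque": joint torques, N m; "tool_pos": TCP position; "ee_rot": TCP orientation; "wrist_force": force on the tool from outside, world axes, zero at the start; "wrist_torque": the same for the moment, N m; "width": finger opening in m.
Only numpy, scipy, OpenCV 4.12 (cv2) and the standard library are available. Lean on these libraries where they do the work, as an engineer would, in place of code of your own. Each camera call takes 0.05 s, during which the arm holds its last target. There are 200 camera calls.

### The job

Turn the gluing turntable by the pegs on its rim until the brass clip lines up with the steel pointer at the front, and lay every blue bar weight on the narrow frame rail beside the clip, each balanced on top of the rail. Then turn the turntable half round, with the bars on it, so that the clip is straight at the back, and only now set every hexagonal weight on the top of the other rail, which then faces the front. If a weight is knocked off or dropped, put it back on its rail; leave the other things on the bench, and the gate of the glass rack, alone.

Things in the scene. Friction and masses are not known exactly. Their poses are not given: they have to be found in the camera images.
- base: round dark steel foot of the gluing turntable, fixed to the bench (its place and yaw vary); origin at its centre on the bench, z up. Its front is its -x side, where a flat steel pointer lies on the bench and sticks out from under the disc towards the robot
- pointer (a point): round tip of the steel pointer, 207 mm from the turntable's axis on the base's -x side, 6 mm above the bench; it marks the front of the turntable
- turntable (a joint): angle of the turntable disc about the vertical axis through the base's centre, rad, counter-clockwise from above; 0 (or a whole turn) when the clip is at the pointer. Turns freely either way, up to 2 turns, with slight friction (about 2 N at the rim); stays where it is left. Disc: plywood, 326 mm across, top 38 mm above the bench
- disc_centre (a point): centre of the disc's top, 38 mm above the bench; axes turn with the disc: x points away from the clip, y along the frame's long rails, z up. Six upright aluminium finger pegs for pushing, 12 mm thick, 45 mm tall (tops 83 mm above the bench), stand on the rim 150 mm from the axis at 55, 90, 125, 235, 270 and 305 degrees, counter-clockwise from this x
- clip (a point): outer end of the brass offset clip, a stepped brass strip 30 mm wide and 80 mm long that runs from the disc's rim to the middle of one long rail of the frame; the point lies 150 mm from the axis on the disc's -x side, 42 mm above the bench
- clip_rail (a point): middle of the top, 68 mm above the bench, of the frame's long rail beside the clip, 61 mm from the axis; axes as disc_centre. The dark wooden frame is fixed flat and centred on the disc, 150 mm in x by 220 in y, rails 28 mm wide, 30 tall; the glass inside it has its top 46 mm above the bench
- plain_rail (a point): the same point of the other long rail, the one without a clip, 61 mm from the axis on the +x side; same axes, same sizes
- bar1: blue cast iron bar weight, 60 mm (x) by 34 (y) by 34 (z), about 0.5 kg; origin at its centre; lies on the bench left or right of the turntable; may be absent
- bar2: blue cast iron bar weight, 60 mm (x) by 34 (y) by 34 (z), about 0.5 kg; origin at its centre; lies on the bench left or right of the turntable; may be absent
- bar3: blue cast iron bar weight, 60 mm (x) by 34 (y) by 34 (z), about 0.5 kg; origin at its centre; lies on the bench left or right of the turntable; may be absent
- hex1: blue cast iron hexagonal weight, 46 mm across the flats (53 across the corners), 36 mm tall along z, about 0.5 kg; origin at its centre; two flats face its +-x, the others are 60 and 120 degrees round; stands on the bench left or right of the turntable; may be absent
- hex2: blue cast iron hexagonal weight, 46 mm across the flats (53 across the corners), 36 mm tall along z, about 0.5 kg; origin at its centre; two flats face its +-x, the others are 60 and 120 degrees round; stands on the bench left or right of the turntable; may be absent
- hex3: blue cast iron hexagonal weight, 46 mm across the flats (53 across the corners), 36 mm tall along z, about 0.5 kg; origin at its centre; two flats face its +-x, the others are 60 and 120 degrees round; stands on the bench left or right of the turntable; may be absent
- mallet: hickory mallet lying on the bench, 280 mm long, head 66 mm tall; origin under its middle; a bystander
- glazing_tool: red plastic glazing tool, 160 mm long, 16 mm tall; a bystander
- glue: yellow glue bottle, 52 mm across, 150 mm tall, origin under its centre; a bystander
- tape_measure: grey tape measure, 70 by 34 by 60 mm; a bystander
- point_tin: small open steel tin, 70 mm across, 50 mm tall; a bystander
- gate: low gate of painted steel bars, 430 mm long and 135 mm tall, fixed on the bench at the left in front of the rack of glass; origin under its middle; keep off it
Mind the look-alikes: they are no part of the job. Leave any red look-alike of the hex2 alone.

How it is judged:
On the way, in this order (a step that is already met when the one before it is completed fails the run):
1. the clip is lined up with the pointer at the front and the turntable is at rest (y of clip in the frame of base between -0.02 and 0.02 m and x of clip in the frame of base below -0.1 m and velocity of joint turntable between -0.05 and 0.05 rad/s), for 0.3 s.
2. with the clip at the front, all bar weights that are there rest on the rail beside the clip (all of step 1 and x of bar1 in the frame of clip_rail between -0.014 and 0.014 m and y of bar1 in the frame of clip_rail between -0.11 and 0.11 m and z of bar1 in the frame of clip_rail between 0.012 and 0.034 m and linear speed of each of bar1, bar2, bar3 below 0.03 m/s and x of bar2 in the frame of clip_rail between -0.014 and 0.014 m and y of bar2 in the frame of clip_rail between -0.11 and 0.11 m and z of bar2 in the frame of clip_rail between 0.012 and 0.034 m and x of bar3 in the frame of clip_rail between -0.014 and 0.014 m and y of bar3 in the frame of clip_rail between -0.11 and 0.11 m and z of bar3 in the frame of clip_rail between 0.012 and 0.034 m), for 0.3 s.
3. the turntable is turned half round: clip straight at the back, at rest (y of clip in the frame of base between -0.02 and 0.02 m and x of clip in the frame of base above 0.1 m and velocity of joint turntable between -0.05 and 0.05 rad/s), for 0.3 s.
4. with the clip at the back, all hexagonal weights that are there rest on the rail without the clip (all of step 3 and x of hex1 in the frame of plain_rail between -0.014 and 0.014 m and y of hex1 in the frame of plain_rail between -0.11 and 0.11 m and z of hex1 in the frame of plain_rail between 0.012 and 0.034 m and linear speed of each of hex1, hex2, hex3 below 0.03 m/s and x of hex2 in the frame of plain_rail between -0.014 and 0.014 m and y of hex2 in the frame of plain_rail between -0.11 and 0.11 m and z of hex2 in the frame of plain_rail between 0.012 and 0.034 m and x of hex3 in the frame of plain_rail between -0.014 and 0.014 m and y of hex3 in the frame of plain_rail between -0.11 and 0.11 m and z of hex3 in the frame of plain_rail between 0.012 and 0.034 m), for 0.3 s.
At the end, for the whole second after the job is handed in: The turntable is still with the clip at the back, within 20 mm sideways of opposite the pointer; every bar present lies at rest on the clip's rail and every hexagon on the other, each centre within 14 mm of the rail's centre line, within its length, 12 to 34 mm above its top (all of step 4 and x of bar1 in the frame of clip_rail between -0.014 and 0.014 m and y of bar1 in the frame of clip_rail between -0.11 and 0.11 m and z of bar1 in the frame of clip_rail between 0.012 and 0.034 m and linear speed of each of bar1, bar2, bar3 below 0.03 m/s and x of bar2 in the frame of clip_rail between -0.014 and 0.014 m and y of bar2 in the frame of clip_rail between -0.11 and 0.11 m and z of bar2 in the frame of clip_rail between 0.012 and 0.034 m and x of bar3 in the frame of clip_rail between -0.014 and 0.014 m and y of bar3 in the frame of clip_rail between -0.11 and 0.11 m and z of bar3 in the frame of clip_rail between 0.012 and 0.034 m); the robot touches nothing.
It fails at once if another thing on the bench is shoved more than 60 mm (distance of any of mallet, glazing_tool, glue, tape_measure, point_tin from where it was at the start of the episode above 0.06 m).
It fails at once if the robot bumps the gate of the glass rack (contact force between any of the arm, the fingers and gate above 6 N).
Of bar1, bar2, bar3 only 2 to 3 are there at a start; the rules pass over those that are not, and their reading is None.
Of hex1, hex2, hex3 only 2 to 3 are there at a start; the rules pass over those that are not, and their reading is None.
At some moment in a run one of bar1, bar2, bar3, hex1, hex2, hex3 may be knocked a few centimetres aside while the robot is not near it.
Once in a run the grip may slacken for a moment while it holds something.
It also fails if it takes over 210 s, if anything falls off the work surface, if the arm or the gripper's body presses on something with over 40 N, if the wrist force passes 120 N, or if a joint passes its speed limit or range.

## Working session

There is one attempt and no reset: what is moved stays moved. The work goes in short steps, Python scripts to look and compute and a tool call to move; the robot and the scene stay as the last step left them, time stands still between calls to the robot, and variables do not carry over. Pictures are saved under pics/ and viewed, about 12 in all and at most 16, crops included, and the job is handed in when it is done.

Besides the shell and the picture viewer there is one more tool, called after ">>>" as name(argument=value, ...), one argument or row to a line, values as JSON. step_arm: Moves the arm, as the interface text tells. Its arguments: {"type":"object","properties":{"increments":{"type":"string"},"claw":{"type":"number"}},"required":["increments"]}

```bash
ls; mkdir -p pics; python3 - <<'E'
from bench import *
import cv2
print(get_obs())
for n in("top","side"):
    c=calibration(n);print(n,c)
    cv2.imwrite(f"pics/{n}0.png",snapshot(n)[:,:,::-1])
E
```

```text
pics
{'time': 0.0, 'joint_positions': array([-1.21613123e+00,  8.79424893e-02,  1.37223281e+00, -1.37656027e-05,
        1.68357414e+00, -1.03143273e-01]), 'qvel': array([ 9.20514896e-06,  1.90125723e-03, -1.30767319e-03, -2.82694031e-04,
       -4.93879805e-04,  1.15972961e-03]), 'joint_torque': array([-9.10124945e-04, -3.40187967e+01, -3.02425039e+01,  7.18131778e-02,
        3.30057729e-02, -1.71739493e-04]), 'tool_pos': array([ 0.24287362, -0.49287165,  0.20432188]), 'ee_rot': array([-3.13944592e+00, -2.08454809e-04,  4.57806614e-01]), 'wrist_force': array([-0.47956381, -0.54664949, -0.35424599]), 'wrist_torque': array([-0.00416011,  0.00492933,  0.03575526]), 'width': 0.09440252851765718}
top {'camera_matrix': array([[527.48883856,   0.        , 314.0339789 ],
       [  0.        , 527.48883856, 240.80171418],
       [  0.        ,   0.        ,   1.        ]]), 'eye': array([0.42227625, 0.01813432, 1.34853971]), 'orientation': array([ 0.07831152,  0.00937413, -1.55010647])}
side {'camera_matrix': array([[535.91784725,   0.        , 312.75110687],
       [  0.        , 535.91784725, 242.31865789],
       [  0.        ,   0.        ,   1.        ]]), 'eye': array([ 0.20120567, -0.82139356,  0.97138823]), 'orientation': array([ 0.80609204,  0.01896013, -0.40106989])}
```

View pics/top0.png

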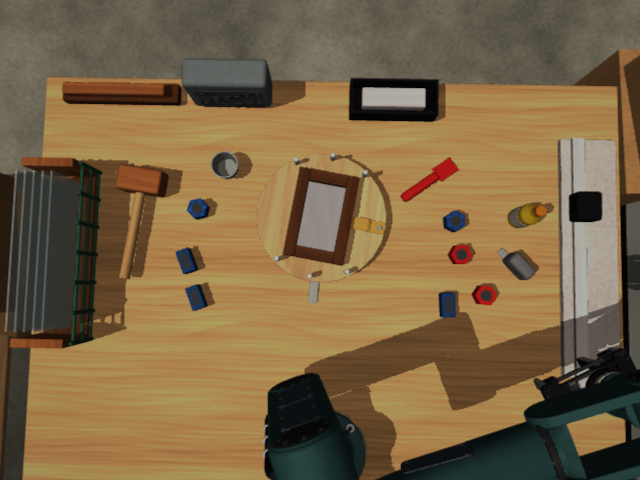

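View pics/side0.png

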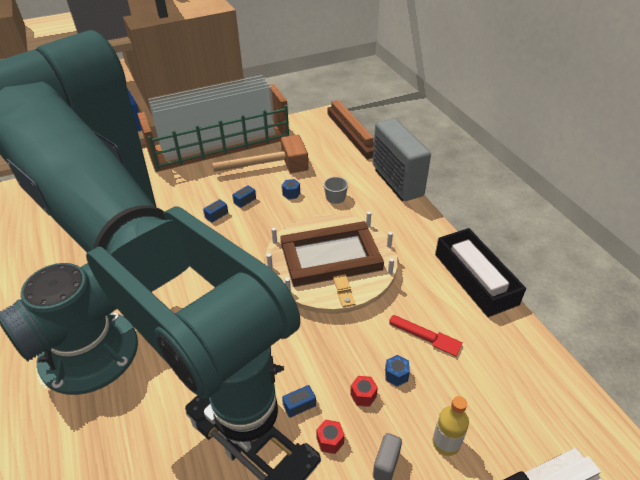

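```bash
cat > h.py <<'E'
from bench import *
import numpy as np, cv2
from scipy.optimize import minimize
from scipy.spatial.transform import Rotation as R
BAR=np.array([[sx*.03,sy*.017,z] for sx in(-1,1) for sy in(-1,1) for z in(-.017,.017)])
HEX=np.array([[.02655*np.cos(a),.02655*np.sin(a),z] for a in np.pi/6+np.arange(6)*np.pi/3 for z in(-.018,.018)])
FRAME=np.array([[sx*.075,sy*.11,z] for sx in(-1,1) for sy in(-1,1) for z in(.038,.068)])
def proj(c,P):
    p=R.from_euler('xyz',c['orientation']).inv().apply(np.atleast_2d(P)-c['eye'])
    K=c['camera_matrix'];return np.c_[K[0,2]+K[0,0]*p[:,0]/-p[:,2],K[1,2]+K[1,1]*-p[:,1]/-p[:,2]]
def ray(c,uv,z):
    K=c['camera_matrix'];u,v=uv
    d=R.from_euler('xyz',c['orientation']).apply([(u-K[0,2])/K[0,0],-(v-K[1,2])/K[1,1],-1])
    return c['eye']+d*(z-c['eye'][2])/d[2]
def place(M,x,y,z,yaw): return M@R.from_euler('z',yaw).as_matrix().T+[x,y,z]
def iou(c,M,z,mask,p):
    h=cv2.convexHull(proj(c,place(M,p[0],p[1],z,p[2])).astype(np.float32))
    im=np.zeros((480*4,640*4),np.uint8); cv2.fillConvexPoly(im,np.round((h*4+1.5)*16).astype(np.int32),255,shift=4)
    im=cv2.resize(im,(640,480),interpolation=cv2.INTER_AREA)/255.
    return np.minimum(im,mask).sum()/np.maximum(im,mask).sum()
def fit(c,M,z,mask,p0,yaws):
    best=None
    for a in yaws:
        r=minimize(lambda p:-iou(c,M,z,mask,[p[0],p[1],p[2]]),[p0[0],p0[1],a],method='Nelder-Mead',
          options=dict(initial_simplex=np.array([[p0[0],p0[1],a]]+[[p0[0]+.01,p0[1],a],[p0[0],p0[1]+.01,a],[p0[0],p0[1],a+.3]]),xatol=2e-4,fatol=1e-4,maxiter=90))
        if best is None or r.fun<best.fun: best=r
    return best.x,-best.fun
def blobs(mask,amin):
    n,l,s,ce=cv2.connectedComponentsWithStats(mask.astype(np.uint8))
    return [((l==i).astype(float),ce[i],s[i,4]) for i in range(1,n) if s[i,4]>=amin]
def weights(name="top",im=None):
    c=calibration(name); im=snapshot(name) if im is None else im
    h=cv2.cvtColor(im,cv2.COLOR_RGB2HSV); m=cv2.inRange(h,(102,110,25),(128,255,255))
    m=cv2.morphologyEx(m,cv2.MORPH_CLOSE,np.ones((9,9)))
    out=[]
    for b,ce,a in blobs(m,120):
        if ce[0]<140 and name=="top": continue
        p0=ray(c,ce,.018)
        fb=fit(c,BAR,.017,b,p0,[0,.8,1.57,2.35]); fh=fit(c,HEX,.018,b,p0,[0,.5])
        k,(p,s)=("bar",fb) if fb[1]>fh[1] else ("hex",fh)
        out.append((k,p)); print(k,p.round(4),"iou bar/hex %.3f %.3f"%(fb[1],fh[1]),ce.round(),a)
    return out
def obs():
    o=get_obs(); print("t%.2f"%o['time'],o['tool_pos'].round(4),"rpy",o['ee_rot'].round(3),"w%.4f"%o['width'],"F",o['wrist_force'].round(1),"q6 %.2f"%o['joint_positions'][5]); return o
def delta(o,x,y,z,yaw=None):
    Rt=R.from_euler('xyz',o['ee_rot']); d=Rt.inv().apply(np.array([x,y,z])-o['tool_pos'])*100
    q=np.arctan2(y,x)+np.pi/2
    print("shift cm (tool axes now)",d.round(2), "" if yaw is None else "turn z %.3f"%(-((yaw-o['ee_rot'][2]+np.pi/2)%np.pi-np.pi/2)), "alt ±pi; now yaw %.3f"%o['ee_rot'][2], "q6 would be",None if yaw is None else [round(q-yaw-k*np.pi,2) for k in(-1,0,1)])
E
python3 - <<'E'
import bench; print([n for n in dir(bench) if n[0]!='_'])
from h import *
im=cv2.imread("pics/top0.png")[:,:,::-1].copy()
weights("top",im)
c=calibration("top")
h=cv2.cvtColor(im,cv2.COLOR_RGB2HSV)
for p in [(297,200),(322,172),(352,210),(316,258),(315,292),(300,175)]: print(p,h[p[1],p[0]],im[p[1],p[0]])
crop=cv2.resize(im[140:312,240:400],None,fx=3.4,fy=3.4,interpolation=cv2.INTER_CUBIC)
cv2.imwrite("pics/crop.png",crop[:,:,::-1])
E
```

```text
['IKError', 'calibration', 'close_job', 'get_obs', 'hold_point_z', 'snapshot']
hex [0.6028 0.3295 0.3582] iou bar/hex 0.645 0.853 [198. 208.] 308
hex [ 0.5837 -0.3194  0.5176] iou bar/hex 0.659 0.894 [454. 221.] 328
bar [0.4697 0.3547 0.4383] iou bar/hex 0.731 0.623 [186. 261.] 306
bar [0.3784 0.3268 0.2854] iou bar/hex 0.739 0.610 [195. 297.] 305
bar [ 0.374  -0.3023  0.0033] iou bar/hex 0.812 0.625 [447. 304.] 342
(297, 200) [ 10 178  70] [70 37 21]
(322, 172) [ 10 183  81] [81 43 23]
(352, 210) [  9 179  64] [64 33 19]
(316, 258) [ 10 185  69] [69 36 19]
(315, 292) [ 25  19 145] [145 143 134]
(300, 175) [ 10 186  74] [74 38 20]
```

View pics/crop.png

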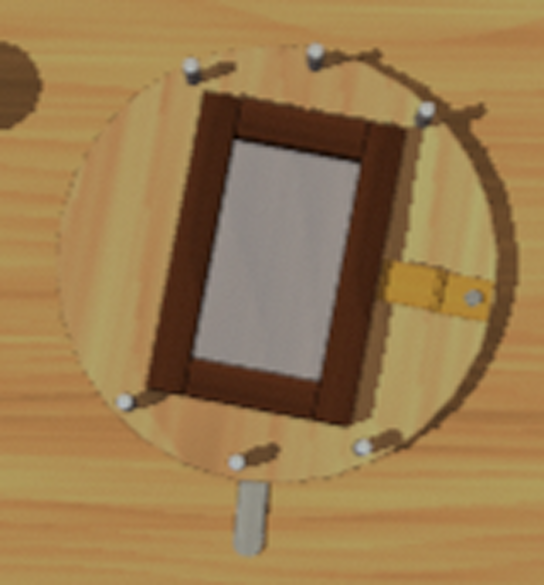

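```bash
sed -i "s/    h=cv2.cvtColor(im,cv2.COLOR_RGB2HSV); m=.*/    f=im.astype(int); m=(f[...,2]>f[...,0]+8).astype(np.uint8)\*255/" h.py
cat >> h.py <<'E'
def table(name="top",im=None,p0=None):
    c=calibration(name); im=snapshot(name) if im is None else im
    h=cv2.cvtColor(im,cv2.COLOR_RGB2HSV); m=cv2.inRange(h,(5,150,30),(14,255,110))
    m=cv2.morphologyEx(m,cv2.MORPH_OPEN,np.ones((3,3)))
    bs=[b for b in blobs(m,800) if abs(ray(c,b[1],.06)[1])<.12 and .3<ray(c,b[1],.06)[0]<.65]
    b=max(bs,key=lambda b:b[2]); pts=np.argwhere(b[0])[:,::-1].astype(np.int32)
    f=np.zeros(m.shape,np.uint8); cv2.fillConvexPoly(f,cv2.convexHull(pts),1)
    q=ray(c,b[1],.06) if p0 is None else p0
    p,s=fit(c,FRAME,0,f.astype(float),q,[-1.2,-.4,.4,1.2])
    print("frame",p.round(4),"iou %.3f"%s); return p
E
python3 - <<'E'
from h import *
im=cv2.imread("pics/top0.png")[:,:,::-1].copy()
weights("top",im); table("top",im)
c=calibration("top")
T=[(125,402,55),(236,461,90),(361,447,125),(427,108,235),(315,50,270),(190,66,305)]
W=np.array([ray(c,(240+(u+.5)/3.4-.5,140+(v+.5)/3.4-.5),.083)[:2] for u,v,_ in T]); A=np.radians([t[2] for t in T])
f=lambda p:np.array([p[0],p[1]])+.15*np.c_[np.cos(A+p[2]),np.sin(A+p[2])]-W
from scipy.optimize import least_squares
r=least_squares(lambda p:f(p).ravel(),[.5,0,1.5]);print("pegs",r.x.round(4),(f(r.x)*1000).round(1).tolist())
t=ray(c,(240+248/3.4,140+555/3.4),.006);d=t[:2]-r.x[:2];print("tip",t,np.hypot(*d),"base yaw",np.arctan2(-d[1],-d[0]))
cl=ray(c,(240+490/3.4,140+300/3.4),.042);print("clip",cl,np.hypot(*(cl[:2]-r.x[:2])))
print(hold_point_z)
S=cv2.imread("pics/side0.png")[:,:,::-1].copy();weights("side",S)
E
```

```text
hex [0.6029 0.3302 0.353 ] iou bar/hex 0.657 0.887 [198. 208.] 322
hex [ 0.5836 -0.32    0.5264] iou bar/hex 0.666 0.917 [454. 221.] 338
bar [0.4703 0.3559 0.4684] iou bar/hex 0.801 0.652 [186. 261.] 335
bar [0.3781 0.3271 0.3288] iou bar/hex 0.795 0.628 [195. 297.] 329
bar [ 0.3743 -0.3029  3.141 ] iou bar/hex 0.834 0.627 [447. 304.] 351
bar [-0.0134 -0.5902  1.9412] iou bar/hex 0.065 0.056 [539. 447.] 9221
bar [-0.0224  0.0141  1.0879] iou bar/hex 0.113 0.099 [320. 452.] 4430
frame [ 0.5857  0.0161 -1.7385] iou 0.984
pegs [0.5856 0.0171 1.4022] [[0.5, 1.0], [-0.7, 0.0], [-0.0, -1.5], [-0.6, 0.5], [-0.1, 0.0], [0.9, 0.0]]
tip [0.36890825 0.0323833  0.006     ] 0.21719632578891934 base yaw -0.07041003645539182
clip [ 0.55934055 -0.14106368  0.042     ] 0.1603263409614244
0.0188
bar [-0.0377 -0.0667  2.8619] iou bar/hex 0.014 0.012 [131. 243.] 58259
bar [0.5105 0.7454 0.3086] iou bar/hex 0.101 0.093 [216. 124.] 274
hex [0.6028 0.3324 0.59  ] iou bar/hex 0.761 0.902 [291. 188.] 289
hex [ 0.5827 -0.3183  0.5407] iou bar/hex 0.721 0.932 [397. 370.] 589
```

>>> step_arm(
  increments="1.4 -1.3 0 0 0 0; 2.74 -2.63 0 0 0 0; 2.74 -2.63 0 0 0 0; 2.74 -2.63 0 0 0 0; 2.74 -2.63 0 0 0 0",
  claw=0.35,
)

```text
time: 0.6
tool_pos: [0.3018, -0.3311, 0.2049]
ee_rot: [-3.141, -0.0, 0.457]
wrist_force: [0.0, 0.4, 0.3]
width: 0.0574
```

>>> step_arm(
  increments="2.74 -2.63 0 0 0 0; 2.74 -2.63 0 0 0 0; 2.74 -2.63 0 0 0 0; 2.74 -2.63 0 0 0 0; 2.74 -2.63 0 0 0 0",
)

```text
time: 1.1
tool_pos: [0.3665, -0.1526, 0.2051]
ee_rot: [-3.141, 0.0, 0.457]
wrist_force: [1.2, 0.6, -0.2]
width: 0.0305
```

>>> step_arm(
  increments="2.74 -2.63 0 0 0 0; 2.74 -2.63 0 0 0 0; 2.74 -2.63 0 0 0 0; 2.74 -2.63 0 0 0 0; 1.34 -1.3 0 0 0 0",
)

```text
time: 1.6
tool_pos: [0.4247, 0.0088, 0.205]
ee_rot: [-3.14, 0.0, 0.461]
wrist_force: [0.1, 0.1, 0.5]
width: 0.0309
```

>>> step_arm(
  increments="0 0 0 0 0 -0.14; 0 0 0 0 0 -0.14; 0 0 0 0 0 -0.14; 0 0 0 0 0 -0.14; 0 0 0 0 0 -0.14",
)

```text
time: 2.1
tool_pos: [0.4242, 0.0063, 0.2049]
ee_rot: [-3.141, 0.0, 1.164]
wrist_force: [-0.5, 0.7, -0.3]
width: 0.0301
```

>>> step_arm(
  increments="0 0 0 0 0 -0.14; 0 0 0 0 0 -0.14; 0 0 0 0 0 -0.14; 0 0 0 0 0 -0.14; 0 0 0 0 0 -0.14",
)

```text
time: 2.6
tool_pos: [0.4242, 0.0062, 0.2049]
ee_rot: [-3.141, -0.0, 1.864]
wrist_force: [0.1, -0.5, 0.7]
width: 0.0302
```

>>> step_arm(
  increments="0 0 0 0 0 -0.14; 0 0 0 0 0 -0.14; 0 0 0 0 0 -0.14; 0 0 0 0 0 -0.14; 0 0 0 0 0 -0.14",
)

```text
time: 3.1
tool_pos: [0.4243, 0.0062, 0.2049]
ee_rot: [-3.141, -0.001, 2.564]
wrist_force: [1.4, 0.5, -0.5]
width: 0.0304
```

>>> step_arm(
  increments="0 0 0 0 0 -0.14; 0 0 0 0 0 -0.14; 0 0 0 0 0 -0.14; 0 0 0 0 0 0; 0 0 0 0 0 0",
)

```text
time: 3.6
tool_pos: [0.4244, 0.0062, 0.2051]
ee_rot: [-3.142, -0.001, 2.975]
wrist_force: [0.2, 0.4, 0.5]
width: 0.0303
```

```bash
python3 - <<'E'
from h import *
o=obs(); delta(o,.4377,.0422,.053,2.973)
E
```

```text
t3.60 [0.4244 0.0062 0.2051] rpy [-3.142e+00 -1.000e-03  2.975e+00] w0.0303 F [0.2 0.4 0.5] q6 -1.52
shift cm (tool axes now) [-0.73  3.77 15.21] turn z 0.002 alt ±pi; now yaw 2.975 q6 would be [np.float64(1.84), np.float64(-1.31), np.float64(-4.45)]
```

>>> step_arm(
  increments="-0.36 1.88 0 0 0 0; -0.36 1.88 3 0 0 0; 0 0 3.2 0 0 0; 0 0 3 0 0 0; 0 0 3 0 0 0",
)

```text
time: 4.1
tool_pos: [0.4377, 0.0423, 0.0822]
ee_rot: [-3.142, 0.0, 2.976]
wrist_force: [-0.1, -1.5, -0.4]
width: 0.0306
```

>>> step_arm(
  increments="0 0 2 0 0 0; 0 0 1 0 0 0; 0 0 0 0 0 0",
)

```text
time: 4.4
tool_pos: [0.4366, 0.0421, 0.052]
ee_rot: [-3.141, -0.003, 2.977]
wrist_force: [0.1, 0.4, -0.1]
width: 0.031
```

>>> step_arm(
  increments="0 0 0 0 0 0; 0 0 0 0 0 0; 0 0 0 0 0 0; 0 0 0 0 0 0; 0 0 0 0 0 0",
  claw=1,
)

```text
time: 4.9
tool_pos: [0.4389, 0.0419, 0.0549]
ee_rot: [3.142, 0.003, 2.978]
wrist_force: [0.1, -0.7, 5.0]
width: 0.0113
```

```bash
python3 - <<'E'
from h import *
o=obs(); delta(o,.4377,.0422,.053,2.973)
E
```

```text
t4.90 [0.4389 0.0419 0.0549] rpy [3.142e+00 3.000e-03 2.978e+00] w0.0113 F [ 0.1 -0.7  5. ] q6 -1.44
shift cm (tool axes now) [0.13 0.01 0.19] turn z 0.005 alt ±pi; now yaw 2.978 q6 would be [np.float64(1.84), np.float64(-1.31), np.float64(-4.45)]
```

>>> step_arm(
  increments="-0.02 0.75 0 0 0 0.05; -0.075 1.5 0 0 0 0.1; -0.075 1.5 0 0 0 0.1; -0.075 1.5 0 0 0 0.1; -0.075 1.5 0 0 0 0.1",
)

```text
time: 5.4
tool_pos: [0.4647, 0.1034, 0.0549]
ee_rot: [-3.141, 0.004, 2.523]
wrist_force: [0.3, -5.4, 4.2]
width: 0.0114
```

>>> step_arm(
  increments="-0.075 1.5 0 0 0 0.1; -0.075 1.5 0 0 0 0.1; -0.075 1.5 0 0 0 0.1; -0.075 1.5 0 0 0 0.1; -0.075 1.5 0 0 0 0.1",
)

```text
time: 5.9
tool_pos: [0.5213, 0.1506, 0.055]
ee_rot: [3.141, 0.005, 2.023]
wrist_force: [0.5, -6.4, 6.4]
width: 0.0113
```

>>> step_arm(
  increments="-0.075 1.5 0 0 0 0.1; -0.075 1.5 0 0 0 0.1; -0.075 1.5 0 0 0 0.1; -0.075 1.5 0 0 0 0.1; -0.02 0.75 0 0 0 0.05",
)

```text
time: 6.4
tool_pos: [0.5865, 0.165, 0.055]
ee_rot: [3.14, 0.005, 1.574]
wrist_force: [-2.8, -6.5, 7.7]
width: 0.0112
```

>>> step_arm(
  increments="-0.02 0.75 0 0 0 0.05; 0 0.3 0 0 0 0.02; 0 0 0 0 0 0; 0 0 0 0 0 0",
)

```text
time: 6.8
tool_pos: [0.5968, 0.1646, 0.055]
ee_rot: [3.139, 0.005, 1.506]
wrist_force: [-0.6, -5.9, 5.6]
width: 0.0112
```

```bash
python3 - <<'E'
from h import *
o=obs(); d=o['tool_pos'][:2]-[.5856,.0170]; print(np.hypot(*d),"phi",np.arctan2(d[1],d[0]),"disc yaw",np.arctan2(d[1],d[0])-np.pi/2)
im=snapshot("top"); cv2.imwrite("pics/top1.png",im[:,:,::-1]); table("top",im,(.5856,.017))
E
```

```text
t6.80 [0.5968 0.1646 0.055 ] rpy [3.139 0.005 1.506] w0.0112 F [-0.6 -5.9  5.6] q6 0.25
0.14799600467112103 phi 1.4950660578677326 disc yaw -0.07573026892716395
frame [ 0.586   0.0161 -0.0794] iou 0.967
```

View pics/top1.png

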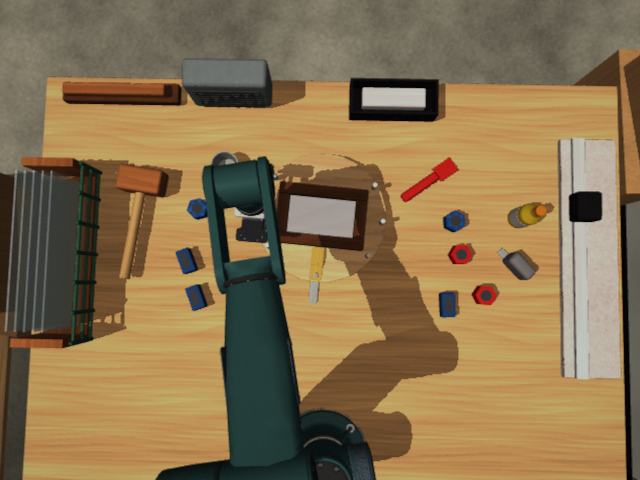

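>>> step_arm(
  increments="0 0 0 0 0 0; 0 0 0 0 0 0; 0 0 -2 0 0 0; 0 0 -4 0 0 0; 0 0 -4 0 0 0",
  claw=0.35,
)

```text
time: 7.35
tool_pos: [0.5941, 0.168, 0.1525]
ee_rot: [-3.137, 0.0, 1.508]
wrist_force: [0.2, -1.0, 0.4]
width: 0.0304
```

>>> step_arm(
  increments="1 -0.8 -4 0 0 0; 3.46 -2.62 0 0 0 0; 3.46 -2.62 0 0 0 0; 3.46 -2.62 0 0 0 0; 3.46 -2.62 0 0 0 0",
  claw=-0.5,
)

```text
time: 7.85
tool_pos: [0.4907, 0.3243, 0.1928]
ee_rot: [-3.14, -0.0, 1.508]
wrist_force: [0.5, -0.2, 0.2]
width: 0.0675
```

>>> step_arm(
  increments="3.46 -2.6 0 0 0 0; 0 0 0 0 0 0.13; 0 0 0 0 0 0.13; 0 0 0 0 0 0.13; 0 0 0 0 0 0.13",
)

```text
time: 8.35
tool_pos: [0.4676, 0.3596, 0.1926]
ee_rot: [-3.14, 0.001, 0.984]
wrist_force: [0.6, -0.3, -0.1]
width: 0.0706
```

>>> step_arm(
  increments="0 0 0 0 0 0.13; 0 0 0 0 0 0.13; 0 0 0 0 0 0.13; 0 0 0 0 0 0.13; 0 0 0 0 0 0",
)

```text
time: 8.85
tool_pos: [0.4679, 0.3592, 0.1927]
ee_rot: [-3.141, 0.001, 0.469]
wrist_force: [-0.1, -0.3, 0.0]
width: 0.0704
```

```bash
python3 - <<'E'
from h import *
o=obs(); delta(o,.4703,.3559,.006,.468)
S=snapshot("side"); cv2.imwrite("pics/side1.png",S[:,:,::-1])
weights("side",S)
E
```

```text
t8.85 [0.4679 0.3592 0.1927] rpy [-3.141e+00  1.000e-03  4.690e-01] w0.0704 F [-0.1 -0.3  0. ] q6 1.66
shift cm (tool axes now) [ 0.09  0.41 18.67] turn z 0.001 alt ±pi; now yaw 0.469 q6 would be [np.float64(4.89), np.float64(1.75), np.float64(-1.39)]
bar [0.3632 1.3779 3.6623] iou bar/hex 0.017 0.014 [133.  51.] 12429
bar [-0.0438  0.0598  0.7989] iou bar/hex 0.069 0.068 [ 58. 300.] 10454
hex [0.6029 0.333  0.5824] iou bar/hex 0.757 0.899 [291. 188.] 288
bar [0.3805 0.3306 3.633 ] iou bar/hex 0.471 0.377 [229. 203.] 691
hex [ 0.5827 -0.3183  0.5407] iou bar/hex 0.721 0.932 [397. 370.] 589
bar [ 0.3732 -0.3014  3.0958] iou bar/hex 0.848 0.696 [299. 401.] 672
```

View pics/side1.png

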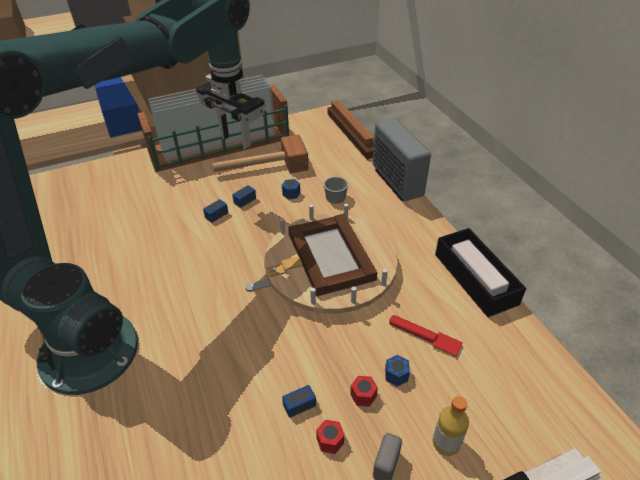

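>>> step_arm(
  increments="0.1 0.4 2 0 0 0; 0 0 4 0 0 0; 0 0 4 0 0 0; 0 0 4 0 0 0; 0 0 3 0 0 0",
)

```text
time: 9.4
tool_pos: [0.4696, 0.3551, 0.0202]
ee_rot: [-3.142, 0.004, 0.471]
wrist_force: [-0.4, 0.6, -0.6]
width: 0.0704
```

>>> step_arm(
  increments="0 0 1.4 0 0 0; 0 0 0.3 0 0 0; 0 0 0 0 0 0",
)

```text
time: 9.7
tool_pos: [0.4717, 0.3563, 0.0072]
ee_rot: [-3.141, -0.001, 0.469]
wrist_force: [1.0, -0.2, -0.2]
width: 0.0707
```

>>> step_arm(
  increments="0 0 0 0 0 0; 0 0 0 0 0 0; 0 0 0 0 0 0; 0 0 0 0 0 0; 0 0 0 0 0 0",
  claw=1,
)

```text
time: 10.2
tool_pos: [0.4715, 0.3558, 0.0069]
ee_rot: [3.141, -0.001, 0.468]
wrist_force: [-1.3, 0.2, 2.3]
width: 0.0344
```

```bash
python3 - <<'E'
from h import *
o=obs(); delta(o,.5304,.0907,.076,1.496)
S=snapshot("side"); cv2.imwrite("pics/s2.png",cv2.resize(S[100:260,140:360],None,fx=3,fy=3,interpolation=cv2.INTER_CUBIC)[:,:,::-1])
E
```

```text
t10.20 [0.4715 0.3558 0.0069] rpy [ 3.141e+00 -1.000e-03  4.680e-01] w0.0344 F [-1.3  0.2  2.3] q6 1.65
shift cm (tool axes now) [-6.69 26.32 -6.91] turn z -1.028 alt ±pi; now yaw 0.468 q6 would be [np.float64(3.39), np.float64(0.24), np.float64(-2.9)]
```

View pics/s2.png

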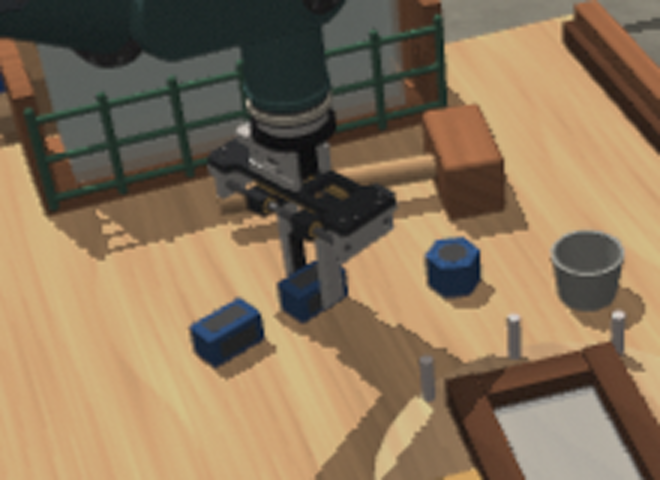

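>>> step_arm(
  increments="0 0 -1 0 0 0; 0 0 -3 0 0 0; 0 0 -4 0 0 0; 0 0 -4 0 0 0; -0.4 1.6 -1 0 0 0",
)

```text
time: 10.75
tool_pos: [0.4765, 0.3421, 0.1416]
ee_rot: [-3.14, -0.009, 0.471]
wrist_force: [1.3, 0.3, -5.6]
width: 0.0345
```

>>> step_arm(
  increments="-0.8 3.2 0 0 0 0; -0.9 3.6 0 0 0 0; -0.9 3.6 0 0 0 0; -0.9 3.6 0 0 0 0; -0.9 3.6 0 0 0 0",
)

```text
time: 11.25
tool_pos: [0.5134, 0.1599, 0.1338]
ee_rot: [-3.141, 0.005, 0.467]
wrist_force: [1.0, -0.0, -4.7]
width: 0.0343
```

>>> step_arm(
  increments="-0.9 3.6 0 0 0 0; -0.7 2.5 0 0 0 -0.05; -0.3 1 0 0 0 -0.12; 0 0 0 0 0 -0.13; 0 0 0 0 0 -0.13",
)

```text
time: 11.75
tool_pos: [0.5288, 0.089, 0.1337]
ee_rot: [-3.138, 0.004, 0.901]
wrist_force: [0.1, 0.5, -5.5]
width: 0.0342
```

>>> step_arm(
  increments="0 0 0 0 0 -0.13; 0 0 0 0 0 -0.13; 0 0 0 0 0 -0.13; 0 0 0 0 0 -0.13; 0 0 0 0 0 -0.08",
)

```text
time: 12.25
tool_pos: [0.5286, 0.0897, 0.1337]
ee_rot: [-3.136, 0.001, 1.501]
wrist_force: [-0.0, -0.1, -5.4]
width: 0.0344
```

```bash
python3 - <<'E'
from h import *
o=obs(); delta(o,.5304,.0907,.076,1.496)
E
```

```text
t12.25 [0.5286 0.0897 0.1337] rpy [-3.136e+00  1.000e-03  1.501e+00] w0.0344 F [-0.  -0.1 -5.4] q6 0.13
shift cm (tool axes now) [0.12 0.2  5.77] turn z 0.005 alt ±pi; now yaw 1.501 q6 would be [np.float64(3.39), np.float64(0.24), np.float64(-2.9)]
```

>>> step_arm(
  increments="0.1 0.2 2 0 0 0; 0 0 2 0 0 0; 0 0 1 0 0 0; 0 0 0.5 0 0 0; 0 0 0 0 0 0",
)

```text
time: 12.75
tool_pos: [0.5315, 0.0913, 0.08]
ee_rot: [-3.139, 0.001, 1.497]
wrist_force: [-0.5, -1.0, -5.4]
width: 0.0343
```

>>> step_arm(
  increments="0 0 0.2 0 0 0; 0 0 0.1 0 0 0; 0 0 0 0 0 0",
)

```text
time: 13.05
tool_pos: [0.533, 0.0918, 0.0791]
ee_rot: [3.14, -0.0, 1.498]
wrist_force: [0.5, -0.9, -5.2]
width: 0.0343
```

```bash
python3 - <<'E'
from h import *
o=obs(); delta(o,.5304,.0907,.075,1.496)
E
```

```text
t13.05 [0.533  0.0918 0.0791] rpy [ 3.14  -0.     1.498] w0.0343 F [ 0.5 -0.9 -5.2] q6 0.14
shift cm (tool axes now) [-0.13 -0.25  0.41] turn z 0.002 alt ±pi; now yaw 1.498 q6 would be [np.float64(3.39), np.float64(0.24), np.float64(-2.9)]
```

>>> step_arm(
  increments="-0.1 -0.2 0.3 0 0 0; 0 0 0.1 0 0 0; 0 0 0 0 0 0; 0 0 0 0 0 0",
)

```text
time: 13.45
tool_pos: [0.5303, 0.0908, 0.0749]
ee_rot: [-3.141, 0.0, 1.498]
wrist_force: [-2.0, -0.4, -1.7]
width: 0.0344
```

```bash
python3 - <<'E'
from h import *
o=obs(); delta(o,.5304,.0907,.075,1.496)
E
```

```text
t13.45 [0.5303 0.0908 0.0749] rpy [-3.141  0.     1.498] w0.0344 F [-2.  -0.4 -1.7] q6 0.14
shift cm (tool axes now) [-0.01  0.01 -0.01] turn z 0.002 alt ±pi; now yaw 1.498 q6 would be [np.float64(3.39), np.float64(0.24), np.float64(-2.9)]
```

>>> step_arm(
  increments="0 0 0 0 0 0; 0 0 0 0 0 0; 0 0 -2 0 0 0; 0 0 -5 0 0 0; 0 0 -5 0 0 0",
  claw=-0.05,
)

```text
time: 13.95
tool_pos: [0.5302, 0.091, 0.1954]
ee_rot: [-3.141, 0.0, 1.498]
wrist_force: [1.1, 0.4, 0.2]
width: 0.0495
```

```bash
python3 - <<'E'
from h import *
o=obs(); im=snapshot("top"); cv2.imwrite("pics/t3.png",im[:,:,::-1]); 
weights("top",im); delta(o,.3781,.3271,.2,.329)
E
```

```text
t13.95 [0.5302 0.091  0.1954] rpy [-3.141  0.     1.498] w0.0495 F [1.1 0.4 0.2] q6 0.14
bar [-0.0371  0.2015  1.6847] iou bar/hex 0.024 0.021 [283. 357.] 21003
hex [0.6027 0.33   0.2668] iou bar/hex 0.653 0.894 [198. 208.] 324
hex [ 0.5836 -0.3207  0.5262] iou bar/hex 0.672 0.921 [454. 221.] 340
bar [0.3783 0.3273 0.3009] iou bar/hex 0.805 0.636 [195. 297.] 333
bar [ 0.374  -0.3029  3.1417] iou bar/hex 0.862 0.654 [447. 305.] 363
shift cm (tool axes now) [ 22.44 -16.9   -0.44] turn z 1.169 alt ±pi; now yaw 1.498 q6 would be [np.float64(5.1), np.float64(1.96), np.float64(-1.19)]
```

>>> step_arm(
  increments="1.8 -1.4 0 0 0 0; 3.4 -2.6 0 0 0 0; 3.4 -2.6 0 0 0 0; 3.4 -2.6 0 0 0 0; 3.4 -2.6 0 0 0 0",
  claw=-0.5,
)

```text
time: 14.5
tool_pos: [0.4238, 0.2547, 0.1954]
ee_rot: [3.139, -0.002, 1.497]
wrist_force: [-0.2, 0.5, -0.4]
width: 0.0706
```

>>> step_arm(
  increments="3.4 -2.6 0 0 0 0; 2.4 -1.7 0 0 0 0; 1.2 -0.8 0 0 0 0.13; 0 0 0 0 0 0.13; 0 0 0 0 0 0.13",
)

```text
time: 15.0
tool_pos: [0.3784, 0.3278, 0.1953]
ee_rot: [3.14, -0.002, 1.104]
wrist_force: [0.3, 0.4, -0.2]
width: 0.0709
```

>>> step_arm(
  increments="0 0 0 0 0 0.13; 0 0 0 0 0 0.13; 0 0 0 0 0 0.13; 0 0 0 0 0 0.13; 0 0 0 0 0 0.13",
)

```text
time: 15.5
tool_pos: [0.3789, 0.3272, 0.1953]
ee_rot: [-3.141, -0.003, 0.452]
wrist_force: [-0.6, -0.7, -0.1]
width: 0.0707
```

>>> step_arm(
  increments="0 0 3 0 0 0.13; 0 0 4 0 0 0; 0 0 4 0 0 0; 0 0 3 0 0 0; 0 0 0 0 0 0",
)

```text
time: 16.0
tool_pos: [0.3755, 0.3248, 0.0501]
ee_rot: [3.139, 0.008, 0.328]
wrist_force: [-0.6, 0.4, -0.4]
width: 0.0709
```

```bash
python3 - <<'E'
from h import *
o=obs(); delta(o,.3783,.3273,.007,.32)
E
```

```text
t16.00 [0.3755 0.3248 0.0501] rpy [3.139 0.008 0.328] w0.0709 F [-0.6  0.4 -0.4] q6 1.84
shift cm (tool axes now) [ 0.38 -0.16  4.3 ] turn z 0.008 alt ±pi; now yaw 0.328 q6 would be [np.float64(5.11), np.float64(1.96), np.float64(-1.18)]
```

>>> step_arm(
  increments="0.2 -0.1 2 0 0 0; 0.1 0 1.5 0 0 0; 0 0 0.5 0 0 0; 0 0 0.2 0 0 0; 0 0 0 0 0 0",
)

```text
time: 16.5
tool_pos: [0.3817, 0.3293, 0.0139]
ee_rot: [-3.141, -0.002, 0.328]
wrist_force: [-0.4, 0.4, -0.6]
width: 0.0704
```

>>> step_arm(
  increments="0 0 0 0 0 0; 0 0 0 0 0 0; 0 0 0 0 0 0; 0 0 0 0 0 0; 0 0 0 0 0 0",
  claw=1,
)

```text
time: 17.0
tool_pos: [0.3809, 0.3283, 0.0125]
ee_rot: [3.141, -0.0, 0.328]
wrist_force: [-0.6, 0.3, 1.3]
width: 0.0338
```

>>> step_arm(
  increments="0 0 -1 0 0 0; 0 0 -3 0 0 0; 0 0 -4 0 0 0; 0 0 -3 0 0 0; 0 0 -2 0 0 0",
)

```text
time: 17.5
tool_pos: [0.381, 0.3288, 0.1447]
ee_rot: [-3.141, -0.002, 0.328]
wrist_force: [0.7, -0.5, -5.1]
width: 0.0341
```

```bash
python3 - <<'E'
from h import *
o=obs(); delta(o,.5252,.0209,.13,1.496)
E
```

```text
t17.50 [0.381  0.3288 0.1447] rpy [-3.141e+00 -2.000e-03  3.280e-01] w0.0341 F [ 0.7 -0.5 -5.1] q6 1.84
shift cm (tool axes now) [ 3.73 33.8   1.45] turn z -1.168 alt ±pi; now yaw 0.328 q6 would be [np.float64(3.26), np.float64(0.11), np.float64(-3.03)]
```

>>> step_arm(
  increments="0.2 2 0 0 0 0; 0.4 3.6 0 0 0 0; 0.4 3.6 0 0 0 0; 0.4 3.6 0 0 0 0; 0.4 3.6 0 0 0 0",
)

```text
time: 18.0
tool_pos: [0.45, 0.1777, 0.1415]
ee_rot: [-3.141, 0.002, 0.328]
wrist_force: [1.7, -0.4, -5.8]
width: 0.0338
```

>>> step_arm(
  increments="0.4 3.6 0 0 0 0; 0.4 3.6 0 0 0 0; 0.4 3.6 0 0 0 0; 0.4 3.6 0 0 0 0; 0.33 3 0 0 0 0",
)

```text
time: 18.5
tool_pos: [0.5245, 0.0188, 0.1414]
ee_rot: [-3.141, 0.002, 0.327]
wrist_force: [0.9, 0.0, -5.1]
width: 0.0342
```

>>> step_arm(
  increments="0 0 0 0 0 -0.13; 0 0 0 0 0 -0.13; 0 0 0 0 0 -0.13; 0 0 0 0 0 -0.13; 0 0 0 0 0 -0.13",
)

```text
time: 19.0
tool_pos: [0.5238, 0.0207, 0.1412]
ee_rot: [-3.139, 0.001, 0.983]
wrist_force: [0.0, -0.5, -5.3]
width: 0.0337
```

>>> step_arm(
  increments="0 0 0 0 0 -0.13; 0 0 0 0 0 -0.13; 0 0 0 0 0 -0.13; 0 0 0 0 0 -0.13; 0 0 0 0 0 0",
)

```text
time: 19.5
tool_pos: [0.524, 0.0208, 0.1414]
ee_rot: [-3.139, -0.0, 1.498]
wrist_force: [1.3, -0.3, -4.9]
width: 0.0339
```

```bash
python3 - <<'E'
from h import *
o=obs(); delta(o,.5252,.0209,.0815,1.496)
E
```

```text
t19.50 [0.524  0.0208 0.1414] rpy [-3.139 -0.     1.498] w0.0339 F [ 1.3 -0.3 -4.9] q6 0.00
shift cm (tool axes now) [0.02 0.14 5.99] turn z 0.002 alt ±pi; now yaw 1.498 q6 would be [np.float64(3.26), np.float64(0.11), np.float64(-3.03)]
```

>>> step_arm(
  increments="0 0.1 2 0 0 0; 0 0 2 0 0 0; 0 0 1 0 0 0; 0 0 0.5 0 0 0; 0 0 0 0 0 0",
)

```text
time: 20.0
tool_pos: [0.5254, 0.0206, 0.0867]
ee_rot: [-3.14, 0.0, 1.497]
wrist_force: [-0.7, 1.0, -5.0]
width: 0.0341
```

```bash
python3 - <<'E'
from h import *
o=obs(); delta(o,.5252,.0209,.0805,1.496)
E
```

```text
t20.00 [0.5254 0.0206 0.0867] rpy [-3.14   0.     1.497] w0.0341 F [-0.7  1.  -5. ] q6 0.01
shift cm (tool axes now) [ 0.03 -0.02  0.62] turn z 0.001 alt ±pi; now yaw 1.497 q6 would be [np.float64(3.26), np.float64(0.11), np.float64(-3.03)]
```

>>> step_arm(
  increments="0 0 0.4 0 0 0; 0 0 0.2 0 0 0; 0 0 0 0 0 0; 0 0 0 0 0 0",
)

```text
time: 20.4
tool_pos: [0.5262, 0.0205, 0.0819]
ee_rot: [3.141, 0.0, 1.498]
wrist_force: [-0.8, 0.2, -5.5]
width: 0.0338
```

```bash
python3 - <<'E'
from h import *
o=obs(); delta(o,.5252,.0209,.0805,1.496)
E
```

```text
t20.40 [0.5262 0.0205 0.0819] rpy [3.141 0.    1.498] w0.0338 F [-0.8  0.2 -5.5] q6 0.00
shift cm (tool axes now) [ 0.03 -0.1   0.14] turn z 0.002 alt ±pi; now yaw 1.498 q6 would be [np.float64(3.26), np.float64(0.11), np.float64(-3.03)]
```

>>> step_arm(
  increments="0 -0.1 0.15 0 0 0; 0 0 0.05 0 0 0; 0 0 0 0 0 0",
)

```text
time: 20.7
tool_pos: [0.5255, 0.0206, 0.0806]
ee_rot: [3.14, 0.0, 1.498]
wrist_force: [-0.7, 0.2, -1.3]
width: 0.0337
```

>>> step_arm(
  increments="0 0 0 0 0 0; 0 0 0 0 0 0; 0 0 -2 0 0 0; 0 0 -5 0 0 0; 0 0 -4 0 0 0",
  claw=-0.05,
)

```text
time: 21.2
tool_pos: [0.5251, 0.0206, 0.1915]
ee_rot: [3.141, 0.0, 1.498]
wrist_force: [0.9, -0.0, -0.2]
width: 0.0495
```

```bash
python3 - <<'E'
from h import *
o=obs(); im=snapshot("top"); cv2.imwrite("pics/t4.png",im[:,:,::-1]); 
weights("top",im); delta(o,.374,-.303,.2,.0)
E
```

```text
t21.20 [0.5251 0.0206 0.1915] rpy [3.141 0.    1.498] w0.0495 F [ 0.9 -0.  -0.2] q6 0.00
bar [-0.0342  0.1609  1.7526] iou bar/hex 0.025 0.022 [306. 360.] 20499
hex [0.6035 0.3302 0.346 ] iou bar/hex 0.656 0.896 [198. 208.] 324
hex [ 0.5834 -0.3195  0.5274] iou bar/hex 0.662 0.901 [454. 221.] 331
bar [ 0.3744 -0.303  -0.0007] iou bar/hex 0.825 0.625 [447. 305.] 347
shift cm (tool axes now) [-33.37 -12.71  -0.86] turn z 1.498 alt ±pi; now yaw 1.498 q6 would be [np.float64(4.03), np.float64(0.89), np.float64(-2.25)]
```

>>> step_arm(
  increments="-1.8 -0.7 0 0 0 0; -3.9 -1.5 0 0 0 0; -3.9 -1.5 0 0 0 0; -3.9 -1.5 0 0 0 0; -3.9 -1.5 0 0 0 0",
  claw=-0.5,
)

```text
time: 21.75
tool_pos: [0.4449, -0.1494, 0.1899]
ee_rot: [3.14, 0.001, 1.498]
wrist_force: [0.6, -0.2, -0.0]
width: 0.0702
```

>>> step_arm(
  increments="-3.9 -1.5 0 0 0 0; -3.9 -1.5 0 0 0 0; -3.9 -1.4 0 0 0 0; -2.9 -1.1 0 0 0 0; -1.4 -0.5 0 0 0 0",
)

```text
time: 22.25
tool_pos: [0.3729, -0.3055, 0.1898]
ee_rot: [3.141, 0.001, 1.495]
wrist_force: [-0.2, 0.5, 0.3]
width: 0.0701
```

>>> step_arm(
  increments="0 0 0 0 0 0.13; 0 0 0 0 0 0.13; 0 0 0 0 0 0.13; 0 0 0 0 0 0.13; 0 0 0 0 0 0.13",
)

```text
time: 22.75
tool_pos: [0.3746, -0.3027, 0.1897]
ee_rot: [3.141, -0.001, 0.843]
wrist_force: [-0.2, -0.5, 0.6]
width: 0.0704
```

>>> step_arm(
  increments="0 0 0 0 0 0.13; 0 0 0 0 0 0.13; 0 0 0 0 0 0.13; 0 0 0 0 0 0.13; 0 0 0 0 0 0.13",
)

```text
time: 23.25
tool_pos: [0.3746, -0.3026, 0.1897]
ee_rot: [3.141, -0.001, 0.194]
wrist_force: [-0.0, -0.6, 0.2]
width: 0.0704
```

>>> step_arm(
  increments="0 0 2 0 0 0.13; 0 0 3 0 0 0.1; 0 0 4 0 0 0; 0 0 3 0 0 0; 0 0 1.5 0 0 0",
)

```text
time: 23.75
tool_pos: [0.373, -0.3011, 0.0513]
ee_rot: [-3.138, 0.003, -0.031]
wrist_force: [-1.5, 0.6, 0.3]
width: 0.0704
```

```bash
python3 - <<'E'
from h import *
o=obs(); delta(o,.3742,-.3026,.007,-.03)
E
```

```text
t23.75 [ 0.373  -0.3011  0.0513] rpy [-3.138e+00  3.000e-03 -3.100e-02] w0.0704 F [-1.5  0.6  0.3] q6 0.80
shift cm (tool axes now) [0.13 0.17 4.43] turn z -0.001 alt ±pi; now yaw -0.031 q6 would be [np.float64(4.06), np.float64(0.92), np.float64(-2.22)]
```

>>> step_arm(
  increments="0.1 0.1 2 0 0 0; 0 0 1.5 0 0 0; 0 0 0.6 0 0 0; 0 0 0.3 0 0 0; 0 0 0 0 0 0",
)

```text
time: 24.25
tool_pos: [0.3753, -0.3042, 0.0108]
ee_rot: [3.141, -0.0, -0.032]
wrist_force: [-0.7, -0.0, 1.4]
width: 0.0706
```

>>> step_arm(
  increments="0 0 0 0 0 0; 0 0 0 0 0 0; 0 0 0 0 0 0; 0 0 0 0 0 0; 0 0 0 0 0 0",
  claw=1,
)

```text
time: 24.75
tool_pos: [0.3752, -0.3032, 0.0107]
ee_rot: [-3.139, -0.001, -0.032]
wrist_force: [0.3, 1.2, 2.3]
width: 0.0343
```

>>> step_arm(
  increments="0 0 -1 0 0 0; 0 0 -3 0 0 0; 0 0 -4 0 0 0; 0 0 -3 0 0 0; 0 0 -2 0 0 0",
)

```text
time: 25.25
tool_pos: [0.3751, -0.3051, 0.1431]
ee_rot: [3.139, -0.002, -0.032]
wrist_force: [0.8, -0.3, -3.4]
width: 0.0344
```

```bash
python3 - <<'E'
from h import *
o=obs(); delta(o,.5200,-.0500,.14,1.496)
E
```

```text
t25.25 [ 0.3751 -0.3051  0.1431] rpy [ 3.139e+00 -2.000e-03 -3.200e-02] w0.0344 F [ 0.8 -0.3 -3.4] q6 0.80
shift cm (tool axes now) [ 13.65 -25.96   0.26] turn z -1.528 alt ±pi; now yaw -0.032 q6 would be [np.float64(3.12), np.float64(-0.02), np.float64(-3.16)]
```

>>> step_arm(
  increments="0.9 -1.6 0 0 0 0; 1.8 -3.4 0 0 0 0; 1.8 -3.4 0 0 0 0; 1.8 -3.4 0 0 0 0; 1.8 -3.4 0 0 0 0",
)

```text
time: 25.75
tool_pos: [0.4606, -0.1538, 0.14]
ee_rot: [3.141, 0.001, -0.033]
wrist_force: [0.7, -0.9, -3.7]
width: 0.0343
```

>>> step_arm(
  increments="1.8 -3.4 0 0 0 0; 1.8 -3.4 0 0 0 0; 1.4 -2.6 0 0 0 0; 0.6 -1.4 0 0 0 -0.08; 0 0 0 0 0 -0.12",
)

```text
time: 26.25
tool_pos: [0.5203, -0.0468, 0.1396]
ee_rot: [-3.141, 0.001, 0.175]
wrist_force: [-0.8, 0.1, -3.7]
width: 0.0337
```

>>> step_arm(
  increments="0 0 0 0 0 -0.13; 0 0 0 0 0 -0.13; 0 0 0 0 0 -0.13; 0 0 0 0 0 -0.13; 0 0 0 0 0 -0.13",
)

```text
time: 26.75
tool_pos: [0.5195, -0.049, 0.1397]
ee_rot: [-3.141, 0.002, 0.823]
wrist_force: [0.3, -0.2, -3.6]
width: 0.0343
```

>>> step_arm(
  increments="0 0 0 0 0 -0.13; 0 0 0 0 0 -0.13; 0 0 0 0 0 -0.13; 0 0 0 0 0 -0.13; 0 0 0 0 0 -0.13",
)

```text
time: 27.25
tool_pos: [0.5195, -0.0491, 0.1397]
ee_rot: [-3.14, 0.001, 1.473]
wrist_force: [-0.4, 0.3, -5.1]
width: 0.0344
```

>>> step_arm(
  increments="0 0 0 0 0 -0.02; 0 0 0 0 0 0; 0 0 0 0 0 0",
)

```text
time: 27.55
tool_pos: [0.52, -0.0489, 0.1402]
ee_rot: [-3.141, 0.0, 1.486]
wrist_force: [-0.1, 0.3, -3.3]
width: 0.0344
```

```bash
python3 - <<'E'
from h import *
o=obs(); delta(o,.5200,-.0500,.0787,1.496)
E
```

```text
t27.55 [ 0.52   -0.0489  0.1402] rpy [-3.141  0.     1.486] w0.0344 F [-0.1  0.3 -3.3] q6 -0.12
shift cm (tool axes now) [-0.11  0.02  6.15] turn z -0.010 alt ±pi; now yaw 1.486 q6 would be [np.float64(3.12), np.float64(-0.02), np.float64(-3.16)]
```

>>> step_arm(
  increments="-0.1 0 2 0 0 -0.01; 0 0 2 0 0 0; 0 0 1 0 0 0; 0 0 0.5 0 0 0; 0 0 0 0 0 0",
)

```text
time: 28.05
tool_pos: [0.5198, -0.0498, 0.085]
ee_rot: [-3.14, -0.0, 1.497]
wrist_force: [-1.0, 0.9, -4.1]
width: 0.0343
```

>>> step_arm(
  increments="0 0 0.2 0 0 0; 0 0 0.1 0 0 0; 0 0 0 0 0 0; 0 0 0 0 0 0",
)

```text
time: 28.45
tool_pos: [0.5204, -0.0499, 0.083]
ee_rot: [3.141, 0.0, 1.498]
wrist_force: [-0.8, 0.4, -3.6]
width: 0.0343
```

```bash
python3 - <<'E'
from h import *
o=obs(); delta(o,.5200,-.0500,.0787,1.496)
E
```

```text
t28.45 [ 0.5204 -0.0499  0.083 ] rpy [3.141 0.    1.498] w0.0343 F [-0.8  0.4 -3.6] q6 -0.13
shift cm (tool axes now) [-0.01 -0.04  0.43] turn z 0.002 alt ±pi; now yaw 1.498 q6 would be [np.float64(3.12), np.float64(-0.02), np.float64(-3.16)]
```

>>> step_arm(
  increments="0 0 0.3 0 0 0; 0 0 0.1 0 0 0; 0 0 0 0 0 0; 0 0 0 0 0 0",
)

```text
time: 28.85
tool_pos: [0.5202, -0.0499, 0.0788]
ee_rot: [3.141, 0.0, 1.498]
wrist_force: [-0.8, 0.3, -1.3]
width: 0.0342
```

>>> step_arm(
  increments="0 0 0.1 0 0 0; 0 0 0 0 0 0",
)

```text
time: 29.05
tool_pos: [0.5202, -0.0499, 0.0787]
ee_rot: [3.141, 0.0, 1.498]
wrist_force: [-3.4, 0.3, 4.5]
width: 0.0345
```

>>> step_arm(
  increments="0 0 0 0 0 0; 0 0 0 0 0 0; 0 0 -2 0 0 0; 0 0 -5 0 0 0; 0 0 -5 0 0 0",
  claw=-0.05,
)

```text
time: 29.55
tool_pos: [0.5194, -0.0497, 0.1972]
ee_rot: [-3.139, -0.0, 1.498]
wrist_force: [2.0, 0.5, 0.4]
width: 0.0491
```

>>> step_arm(
  increments="-3 0 0 0 0 0; -4 0 0 0 0 0; -4 0 0 0 0 0; -4 0 0 0 0 0; -3 0 0 0 0 0",
  claw=0.35,
)

```text
time: 30.05
tool_pos: [0.5069, -0.2318, 0.1973]
ee_rot: [3.141, 0.001, 1.497]
wrist_force: [0.2, 0.2, -0.6]
width: 0.0305
```

```bash
cat >> h.py <<'E'
def railbars(C,yaw,im,c,M=BAR,side=-1,ys=(.07,0,-.07)):
    f=im.astype(int); m=(f[...,2]>f[...,0]+8).astype(np.uint8)
    m=cv2.morphologyEx(m,cv2.MORPH_CLOSE,np.ones((3,3)))
    for b,ce,a in blobs(m,120):
        z=.068+(.017 if M is BAR else .018); p0=ray(c,ce,z)
        Rz=R.from_euler('z',-yaw).as_matrix()
        l=Rz@[p0[0]-C[0],p0[1]-C[1],0]
        if abs(l[0])>.1 or abs(l[1])>.13: continue
        p,s=fit(c,M,z,b,p0,[yaw+np.pi/2] if M is BAR else [yaw,yaw+.5])
        l=Rz@[p[0]-C[0],p[1]-C[1],0]; print("disc frame mm",(l*1000).round(1),"relyaw %.2f"%(p[2]-yaw),"iou %.3f area %d"%(s,a))
E
python3 - <<'E'
from h import *
o=obs(); im=snapshot("top"); cv2.imwrite("pics/t5.png",im[:,:,::-1])
p=table("top",im,(.586,.0165)); C=(.586,.0163); railbars(C,-.075,im,calibration("top"))
S=snapshot("side"); railbars(C,-.075,S,calibration("side"))
delta(o,.5748,-.1333,.2,1.496)
cv2.imwrite("pics/c5.png",cv2.resize(np.hstack([im[140:310,230:400],S[180:350,240:410]]),None,fx=2.3,fy=2.3,interpolation=cv2.INTER_CUBIC)[:,:,::-1])
E
```

```text
t30.05 [ 0.5069 -0.2318  0.1973] rpy [3.141e+00 1.000e-03 1.497e+00] w0.0305 F [ 0.2  0.2 -0.6] q6 -0.46
frame [ 0.6022  0.0148 -0.0758] iou 0.810
disc frame mm [-59.8  67.7   0. ] relyaw 1.50 iou 0.671 area 270
disc frame mm [-59.2  -3.7   0. ] relyaw 1.60 iou 0.701 area 281
disc frame mm [-58.8 -73.7   0. ] relyaw 1.66 iou 0.715 area 287
disc frame mm [-60.1  68.1   0. ] relyaw 1.45 iou 0.643 area 298
shift cm (tool axes now) [10.32  6.04 -0.28] turn z 0.001 alt ±pi; now yaw 1.497 q6 would be [np.float64(2.99), np.float64(-0.15), np.float64(-3.29)]
```

View pics/c5.png

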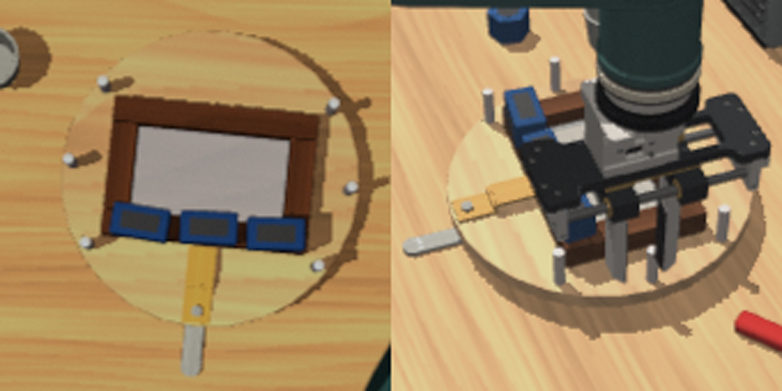

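>>> step_arm(
  increments="3.4 2 0 0 0 0; 3.4 2 0 0 0 0; 3.4 2 0 0 0 0; 0 0 0 0 0 0; 0 0 3 0 0 0",
)

```text
time: 30.65
tool_pos: [0.5776, -0.1311, 0.172]
ee_rot: [3.131, 0.003, 1.501]
wrist_force: [2.0, 0.1, 1.0]
width: 0.0306
```

>>> step_arm(
  increments="0 0 4 0 0 0; 0 0 3 0 0 0; 0 0 1 0 0 0; 0 0 0 0 0 0",
)

```text
time: 31.05
tool_pos: [0.573, -0.1315, 0.0857]
ee_rot: [-3.138, -0.001, 1.498]
wrist_force: [0.4, -0.3, -0.2]
width: 0.0305
```

```bash
python3 - <<'E'
from h import *
o=obs(); delta(o,.5748,-.1333,.053,1.496)
E
```

```text
t31.05 [ 0.573  -0.1315  0.0857] rpy [-3.138e+00 -1.000e-03  1.498e+00] w0.0305 F [ 0.4 -0.3 -0.2] q6 -0.25
shift cm (tool axes now) [-0.17  0.21  3.27] turn z 0.002 alt ±pi; now yaw 1.498 q6 would be [np.float64(2.99), np.float64(-0.15), np.float64(-3.29)]
```

>>> step_arm(
  increments="-0.2 0.2 1 0 0 0; 0 0 1.3 0 0 0; 0 0 0.8 0 0 0; 0 0 0 0 0 0",
)

```text
time: 31.45
tool_pos: [0.5752, -0.1339, 0.055]
ee_rot: [-3.139, -0.001, 1.498]
wrist_force: [0.3, -0.3, 0.1]
width: 0.0305
```

>>> step_arm(
  increments="0 0 0 0 0 0; 0 0 0 0 0 0; 0 0 0 0 0 0; 0 0 0 0 0 0; 0 0 0 0 0 0",
  claw=1,
)

```text
time: 31.95
tool_pos: [0.576, -0.1343, 0.057]
ee_rot: [3.142, 0.0, 1.498]
wrist_force: [-2.6, 0.2, 1.8]
width: 0.0114
```

>>> step_arm(
  increments="0.02 -0.4 0 0 0 0.03; 0.04 -0.9 0 0 0 0.06; 0.06 -1.2 0 0 0 0.08; 0.06 -1.2 0 0 0 0.08; 0.06 -1.2 0 0 0 0.08",
)

```text
time: 32.45
tool_pos: [0.5292, -0.1239, 0.057]
ee_rot: [3.138, 0.003, 1.163]
wrist_force: [1.1, -4.9, 0.5]
width: 0.0113
```

```bash
python3 - <<'E'
from h import *
o=obs(); d=o['tool_pos'][:2]-[.586,.0163]; print(np.hypot(*d),"phi",np.arctan2(d[1],d[0]))
E
```

```text
t32.45 [ 0.5292 -0.1239  0.057 ] rpy [3.138e+00 3.000e-03 1.163e+00] w0.0113 F [ 1.1 -4.9  0.5] q6 0.08
0.15127180497110057 phi -1.9560565187093693
```

Good; turn on to φ ≈ −3.2 (about 1.24 rad more).

>>> step_arm(
  increments="0.06 -1.2 0 0 0 0.08; 0.06 -1.2 0 0 0 0.08; 0.06 -1.2 0 0 0 0.08; 0.06 -1.2 0 0 0 0.08; 0.06 -1.2 0 0 0 0.08",
)

```text
time: 32.95
tool_pos: [0.4784, -0.0907, 0.057]
ee_rot: [3.138, 0.006, 0.762]
wrist_force: [-4.4, -7.7, 3.1]
width: 0.0115
```

>>> step_arm(
  increments="0.06 -1.2 0 0 0 0.08; 0.06 -1.2 0 0 0 0.08; 0.06 -1.2 0 0 0 0.08; 0.06 -1.2 0 0 0 0.08; 0.06 -1.2 0 0 0 0.08",
)

```text
time: 33.45
tool_pos: [0.4445, -0.0397, 0.0569]
ee_rot: [3.138, 0.01, 0.362]
wrist_force: [-11.4, -7.3, 8.3]
width: 0.0116
```

>>> step_arm(
  increments="0.06 -1.2 0 0 0 0.08; 0.06 -1.2 0 0 0 0.08; 0.06 -1.2 0 0 0 0.08; 0.06 -1.2 0 0 0 0.08; 0.06 -1.2 0 0 0 0.08",
)

```text
time: 33.95
tool_pos: [0.4336, 0.0214, 0.0569]
ee_rot: [3.139, 0.012, -0.037]
wrist_force: [-14.6, -2.1, 13.5]
width: 0.0112
```

>>> step_arm(
  increments="0.03 -0.75 0 0 0 0.05; 0 -0.3 0 0 0 0.02; 0 0 0 0 0 0; 0 0 0 0 0 0",
)

```text
time: 34.35
tool_pos: [0.4344, 0.0337, 0.0569]
ee_rot: [-3.141, 0.012, -0.103]
wrist_force: [-15.6, 2.3, 13.6]
width: 0.0116
```

```bash
python3 - <<'E'
from h import *
o=obs(); d=o['tool_pos'][:2]-[.586,.0163]; print(np.hypot(*d),"phi",np.arctan2(d[1],d[0]))
E
```

```text
t34.35 [0.4344 0.0337 0.0569] rpy [-3.141  0.012 -0.103] w0.0116 F [-15.6   2.3  13.6] q6 1.62
0.1525504750766798 phi 3.0274160365993614
```

>>> step_arm(
  increments="0 0 0 0 0 0; 0 0 0 0 0 0; 0 0 -2 0 0 0; 0 0 -3 0 0 0; 0 0 -2 0 0 0",
  claw=0.35,
)

```text
time: 34.85
tool_pos: [0.4407, 0.0324, 0.1281]
ee_rot: [-3.141, -0.003, -0.103]
wrist_force: [-0.4, 0.4, 0.6]
width: 0.0308
```

>>> step_arm(
  increments="0 0 0 0 0 -0.13; 0 0 0 0 0 -0.13; 0 0 0 0 0 -0.13; 0 0 0 0 0 -0.13; 0 0 0 0 0 -0.13",
)

```text
time: 35.35
tool_pos: [0.4402, 0.0324, 0.1264]
ee_rot: [3.141, -0.001, 0.552]
wrist_force: [0.3, -0.2, 0.1]
width: 0.0307
```

>>> step_arm(
  increments="0 0 0 0 0 -0.13; 0 0 0 0 0 -0.13; 0 0 0 0 0 -0.13; 0 0 0 0 0 -0.13; 0 0 0 0 0 -0.13",
)

```text
time: 35.85
tool_pos: [0.4402, 0.0325, 0.1264]
ee_rot: [3.141, -0.0, 1.202]
wrist_force: [-0.7, 0.2, -0.5]
width: 0.0307
```

>>> step_arm(
  increments="0 0 0 0 0 -0.13; 0 0 0 0 0 -0.13; 0 0 0 0 0 -0.13; 0 0 0 0 0 -0.13; 0 0 0 0 0 -0.13",
)

```text
time: 36.35
tool_pos: [0.4402, 0.0325, 0.1264]
ee_rot: [3.141, 0.0, 1.852]
wrist_force: [-0.3, -0.7, -0.3]
width: 0.0306
```

>>> step_arm(
  increments="0 0 0 0 0 -0.13; 0 0 0 0 0 -0.13; 0 0 0 0 0 -0.13; 0 0 0 0 0 -0.13; 0 0 0 0 0 -0.13",
)

```text
time: 36.85
tool_pos: [0.4402, 0.0324, 0.1264]
ee_rot: [3.141, 0.001, 2.502]
wrist_force: [-0.6, -0.8, -0.2]
width: 0.0306
```

>>> step_arm(
  increments="0 0 0 0 0 -0.13; 0 0 0 0 0 -0.13; 0 0 0 0 0 -0.13; 0 0 0 0 0 -0.13; 0 0 0 0 0 0",
)

```text
time: 37.35
tool_pos: [0.4401, 0.0325, 0.1264]
ee_rot: [3.141, 0.001, 3.017]
wrist_force: [0.1, 0.1, -0.0]
width: 0.0303
```

```bash
python3 - <<'E'
from h import *
o=obs(); phi=3.0274; delta(o,.586+.15*np.cos(phi),.0163+.15*np.sin(phi),.054,phi)
im=snapshot("top");p=table("top",im,(.586,.0163));cv2.imwrite("pics/t6.png",im[:,:,::-1])
railbars((.586,.0163),phi+np.pi/2-2*np.pi,im,calibration("top"))
E
```

```text
t37.35 [0.4401 0.0325 0.1264] rpy [3.141e+00 1.000e-03 3.017e+00] w0.0303 F [ 0.1  0.1 -0. ] q6 -1.50
shift cm (tool axes now) [0.33 0.05 7.24] turn z -0.010 alt ±pi; now yaw 3.017 q6 would be [np.float64(1.76), np.float64(-1.38), np.float64(-4.52)]
frame [ 0.6151 -0.0161 -1.3574] iou 0.426
disc frame mm [-61.7  35.8   0. ] relyaw 1.58 iou 0.374 area 535
```

>>> step_arm(
  increments="0.3 0 2 0 0 0; 0 0 3 0 0 0; 0 0 1.5 0 0 0; 0 0 0.5 0 0 0; 0 0 0 0 0 0",
)

```text
time: 37.9
tool_pos: [0.4365, 0.0328, 0.0559]
ee_rot: [-3.141, -0.001, 3.016]
wrist_force: [0.1, -0.8, 0.5]
width: 0.0304
```

>>> step_arm(
  increments="0 0 0 0 0 0; 0 0 0 0 0 0; 0 0 0 0 0 0; 0 0 0 0 0 0; 0 0 0 0 0 0",
  claw=1,
)

```text
time: 38.4
tool_pos: [0.4377, 0.033, 0.0576]
ee_rot: [3.141, 0.003, 3.018]
wrist_force: [-0.5, 1.9, 3.9]
width: 0.0112
```

>>> step_arm(
  increments="-0.02 0.4 0 0 0 0.03; -0.04 0.9 0 0 0 0.06; -0.06 1.2 0 0 0 0.08; -0.06 1.2 0 0 0 0.08; -0.06 1.2 0 0 0 0.08",
)

```text
time: 38.9
tool_pos: [0.4507, 0.0794, 0.0576]
ee_rot: [-3.14, -0.001, 2.684]
wrist_force: [-4.5, -0.9, 7.1]
width: 0.0115
```

```bash
python3 - <<'E'
from h import *
o=obs(); d=o['tool_pos'][:2]-[.586,.0163]; print(np.hypot(*d),"phi",np.arctan2(d[1],d[0]))
E
```

```text
t38.90 [0.4507 0.0794 0.0576] rpy [-3.140e+00 -1.000e-03  2.684e+00] w0.0115 F [-4.5 -0.9  7.1] q6 -1.06
0.14926842321018557 phi 2.7054349274154985
```

>>> step_arm(
  increments="-0.06 1.2 0 0 0 0.08; -0.06 1.2 0 0 0 0.08; -0.06 1.2 0 0 0 0.08; -0.06 1.2 0 0 0 0.08; -0.06 1.2 0 0 0 0.08",
)

```text
time: 39.4
tool_pos: [0.4869, 0.1278, 0.0576]
ee_rot: [-3.14, -0.003, 2.285]
wrist_force: [-6.3, 0.8, 8.4]
width: 0.0114
```

>>> step_arm(
  increments="-0.06 1.2 0 0 0 0.08; -0.06 1.2 0 0 0 0.08; -0.06 1.2 0 0 0 0.08; -0.06 1.2 0 0 0 0.08; -0.06 1.2 0 0 0 0.08",
)

```text
time: 39.9
tool_pos: [0.5394, 0.1578, 0.0576]
ee_rot: [-3.141, -0.004, 1.885]
wrist_force: [-5.5, 3.0, 7.5]
width: 0.0114
```

>>> step_arm(
  increments="-0.06 1.2 0 0 0 0.08; -0.06 1.2 0 0 0 0.08; -0.06 1.2 0 0 0 0.08; -0.03 0.8 0 0 0 0.05; 0 0.4 0 0 0 0.03",
)

```text
time: 40.4
tool_pos: [0.5881, 0.1649, 0.0577]
ee_rot: [3.141, -0.004, 1.567]
wrist_force: [-2.4, 3.9, 5.0]
width: 0.0112
```

>>> step_arm(
  increments="0 0 0 0 0 0; 0 0 0 0 0 0; 0 0 0 0 0 0",
)

```text
time: 40.7
tool_pos: [0.5887, 0.1649, 0.0577]
ee_rot: [3.139, -0.004, 1.568]
wrist_force: [0.6, 5.1, 3.7]
width: 0.0113
```

```bash
python3 - <<'E'
from h import *
o=obs(); d=o['tool_pos'][:2]-[.586,.0163]; print(np.hypot(*d),"phi",np.arctan2(d[1],d[0]))
E
```

```text
t40.70 [0.5887 0.1649 0.0577] rpy [ 3.139 -0.004  1.568] w0.0113 F [0.6 5.1 3.7] q6 0.18
0.14861561914671478 phi 1.5524447486704855
```

>>> step_arm(
  increments="0 0.4 0 0 0 0.03; 0 0.38 0 0 0 0.02; 0 0 0 0 0 0; 0 0 0 0 0 0",
)

```text
time: 41.1
tool_pos: [0.5961, 0.1645, 0.0577]
ee_rot: [3.14, -0.004, 1.519]
wrist_force: [-0.3, 5.5, 4.6]
width: 0.0113
```

>>> step_arm(
  increments="0 0 0 0 0 0; 0 0 0 0 0 0; 0 0 -2 0 0 0; 0 0 -5 0 0 0; 0 0 -5 0 0 0",
  claw=0.35,
)

```text
time: 41.6
tool_pos: [0.594, 0.1614, 0.175]
ee_rot: [-3.136, 0.003, 1.517]
wrist_force: [1.5, -0.5, -0.2]
width: 0.0301
```

>>> step_arm(
  increments="3 -1 0 0 0 0; 4 -1 0 0 0 0; 3 -1 0 0 0 0; 2 -1 0 0 0 0; 0 0 0 0 0 0",
  claw=-0.6,
)

```text
time: 42.1
tool_pos: [0.5605, 0.2862, 0.1754]
ee_rot: [-3.14, 0.001, 1.521]
wrist_force: [0.7, 0.4, -0.2]
width: 0.0672
```

```bash
python3 - <<'E'
from h import *
o=obs(); im=snapshot("top"); cv2.imwrite("pics/t7.png",im[:,:,::-1])
yaw=np.pi-.07;C=(.586,.0163)
table("top",im,C); railbars(C,yaw,im,calibration("top")); weights("top",im)
S=snapshot("side"); weights("side",S)
cv2.imwrite("pics/c7.png",cv2.resize(np.hstack([im[130:310,180:400],S[150:330,230:430]]),None,fx=1.85,fy=1.85,interpolation=cv2.INTER_CUBIC)[:,:,::-1])
E
```

```text
t42.10 [0.5605 0.2862 0.1754] rpy [-3.140e+00  1.000e-03  1.521e+00] w0.0672 F [ 0.7  0.4 -0.2] q6 0.43
frame [ 0.5842  0.0167 -0.0745] iou 0.881
disc frame mm [-57.7 -74.4   0. ] relyaw 1.66 iou 0.580 area 247
disc frame mm [-59.3  -4.8   0. ] relyaw 1.57 iou 0.594 area 250
disc frame mm [-60.5  67.4   0. ] relyaw 1.50 iou 0.641 area 272
bar [-0.0233  0.2717  0.5886] iou bar/hex 0.018 0.015 [208. 343.] 28435
bar [0.6568 0.0099 1.5865] iou bar/hex 0.274 0.216 [322. 189.] 1231
hex [ 0.5836 -0.3207  0.5262] iou bar/hex 0.672 0.921 [454. 221.] 340
hex [0.1568 0.7297 0.    ] iou bar/hex 0.000 0.000 [113. 153.] 27266
hex [0.6029 0.333  0.5824] iou bar/hex 0.757 0.899 [291. 188.] 288
bar [0.6777 0.0816 1.6226] iou bar/hex 0.372 0.302 [354. 238.] 1120
hex [ 0.5827 -0.3183  0.5407] iou bar/hex 0.721 0.932 [397. 370.] 589
```

View pics/c7.png

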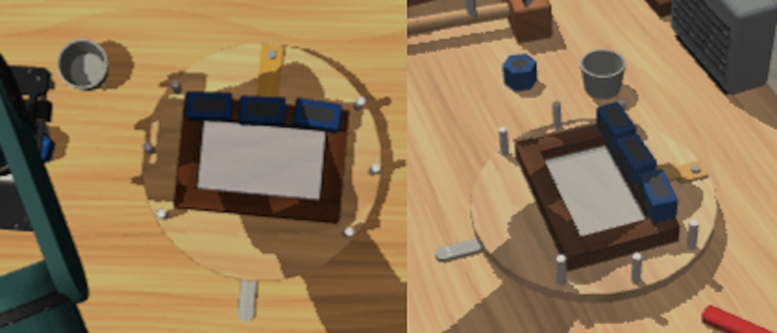

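```bash
python3 - <<'E'
from h import *
T=cv2.imread("pics/t4.png")[:,:,::-1];S=cv2.imread("pics/side1.png")[:,:,::-1]
for nm,p0,ct,cs in (("L",(.603,.3315),(198,208),(291,188)),("R",(.583,-.319),(454,221),(397,370))):
    ms=[]
    for im,ce in((T,ct),(S,cs)):
        f=im.astype(int); m=(f[...,2]>f[...,0]+8).astype(np.uint8); m=cv2.morphologyEx(m,cv2.MORPH_CLOSE,np.ones((9,9)))
        ms.append([b for b,c,a in blobs(m,120) if np.hypot(*(c-ce))<4][0])
    ct_,cs_=calibration("top"),calibration("side")
    for a in np.arange(0,1.05,.105):
        r=minimize(lambda p:-iou(ct_,HEX,.018,ms[0],[p[0],p[1],a])-iou(cs_,HEX,.018,ms[1],[p[0],p[1],a]),p0,method='Nelder-Mead',options=dict(initial_simplex=[p0,(p0[0]+.004,p0[1]),(p0[0],p0[1]+.004)],maxiter=40))
        print(nm,round(a,2),r.x.round(4),round(-r.fun,3))
o=obs(); delta(o,.603,.3315,.03,.97)
E
```

```text
L 0.0 [0.6026 0.3307] 1.74
L 0.1 [0.6028 0.3307] 1.748
L 0.21 [0.6026 0.3309] 1.757
L 0.32 [0.6032 0.3305] 1.761
L 0.42 [0.6031 0.3309] 1.762
L 0.52 [0.6025 0.3306] 1.762
L 0.63 [0.603  0.3315] 1.754
L 0.74 [0.6025 0.331 ] 1.738
L 0.84 [0.6024 0.3312] 1.743
L 0.94 [0.6026 0.3312] 1.738
R 0.0 [ 0.5826 -0.3193] 1.705
R 0.1 [ 0.5828 -0.3192] 1.709
R 0.21 [ 0.5832 -0.3193] 1.731
R 0.32 [ 0.583  -0.3193] 1.764
R 0.42 [ 0.5828 -0.3188] 1.796
R 0.52 [ 0.583  -0.3188] 1.823
R 0.63 [ 0.5827 -0.319 ] 1.802
R 0.74 [ 0.5829 -0.3192] 1.772
R 0.84 [ 0.583  -0.3192] 1.739
R 0.94 [ 0.583 -0.319] 1.713
t42.20 [0.5618 0.2836 0.1757] rpy [-3.141e+00  2.000e-03  1.518e+00] w0.0738 F [-0.8 -0.3 -0.4] q6 0.43
shift cm (tool axes now) [ 5.02  3.87 14.56] turn z 0.548 alt ±pi; now yaw 1.518 q6 would be [np.float64(4.25), np.float64(1.1), np.float64(-2.04)]
```

>>> step_arm(
  increments="2.5 1.9 0 0 0 0; 2.5 2 0 0 0 0; 0 0 0 0 0 0.113; 0 0 0 0 0 0.113; 0 0 0 0 0 0.113",
  claw=-0.7,
)

```text
time: 42.7
tool_pos: [0.6046, 0.3301, 0.1755]
ee_rot: [-3.142, 0.002, 1.172]
wrist_force: [-0.3, -0.7, -0.2]
width: 0.08
```

>>> step_arm(
  increments="0 0 2 0 0 0.113; 0 0 4 0 0 0.113; 0 0 4 0 0 0; 0 0 2.5 0 0 0; 0 0 0 0 0 0",
)

```text
time: 43.2
tool_pos: [0.6008, 0.3285, 0.045]
ee_rot: [-3.137, 0.011, 0.951]
wrist_force: [0.2, 0.4, -1.4]
width: 0.0798
```

```bash
python3 - <<'E'
from h import *
o=obs(); delta(o,.603,.331,.010,.953)
E
```

```text
t43.20 [0.6008 0.3285 0.045 ] rpy [-3.137  0.011  0.951] w0.0798 F [ 0.2  0.4 -1.4] q6 1.04
shift cm (tool axes now) [0.37 0.05 3.49] turn z -0.002 alt ±pi; now yaw 0.951 q6 would be [np.float64(4.26), np.float64(1.12), np.float64(-2.02)]
```

>>> step_arm(
  increments="0.1 0 2 0 0 0; 0.1 0 1 0 0 0; 0 0 0.5 0 0 0; 0 0 0 0 0 0; 0 0 0 0 0 0",
)

```text
time: 43.7
tool_pos: [0.6053, 0.334, 0.0177]
ee_rot: [3.141, -0.001, 0.953]
wrist_force: [0.3, -0.0, 0.1]
width: 0.0801
```

>>> step_arm(
  increments="0 0 0 0 0 0; 0 0 0 0 0 0; 0 0 0 0 0 0; 0 0 0 0 0 0; 0 0 0 0 0 0",
  claw=1,
)

```text
time: 44.2
tool_pos: [0.605, 0.3339, 0.0167]
ee_rot: [3.141, -0.0, 0.953]
wrist_force: [0.7, 0.5, -0.8]
width: 0.0474
```

```bash
python3 - <<'E'
from h import *
o=obs(); delta(o,.5287,.0705,.15,1.50)
E
```

```text
t44.20 [0.605  0.3339 0.0167] rpy [ 3.141 -0.     0.953] w0.0474 F [ 0.7  0.5 -0.8] q6 1.04
shift cm (tool axes now) [-25.88   9.05 -13.34] turn z -0.547 alt ±pi; now yaw 0.953 q6 would be [np.float64(3.34), np.float64(0.2), np.float64(-2.94)]
```

>>> step_arm(
  increments="0 0 0 0 0 0; 0 0 0 0 0 0; -0.3 0 0.5 0 0 0; 0 0 0.4 0 0 0; 0 0 0 0 0 0",
  claw=-0.5,
)

```text
time: 44.7
tool_pos: [0.602, 0.331, 0.006]
ee_rot: [-3.14, 0.002, 0.953]
wrist_force: [-0.1, -0.3, -0.2]
width: 0.0704
```

>>> step_arm(
  increments="0 0 0 0 0 0; 0 0 0 0 0 0; 0 0 0 0 0 0; 0 0 0 0 0 0; 0 0 0 0 0 0",
  claw=1,
)

```text
time: 45.2
tool_pos: [0.603, 0.3316, 0.0077]
ee_rot: [3.141, -0.0, 0.953]
wrist_force: [0.3, 0.6, -0.1]
width: 0.0484
```

```bash
python3 - <<'E'
from h import *
o=obs(); delta(o,.5287,.0705,.15,1.50)
E
```

```text
t45.20 [0.603  0.3316 0.0077] rpy [ 3.141 -0.     0.953] w0.0484 F [ 0.3  0.6 -0.1] q6 1.04
shift cm (tool axes now) [-25.58   9.07 -14.24] turn z -0.547 alt ±pi; now yaw 0.953 q6 would be [np.float64(3.34), np.float64(0.2), np.float64(-2.94)]
```

>>> step_arm(
  increments="0 0 0 0 0 0; 0 0 0 0 0 0; 0 0 0 0 0 0; 0 0 0 0 0 0; 0 0 0 0 0 0",
)

```text
time: 45.7
tool_pos: [0.603, 0.3315, 0.0077]
ee_rot: [3.141, -0.0, 0.953]
wrist_force: [0.3, 0.6, 1.1]
width: 0.0483
```

>>> step_arm(
  increments="0 0 0 0 0 0; 0 0 0 0 0 0; 0 0 0 0 0 -0.12; 0 0 0 0 0 0; 0 0 0 0 0 0",
  claw=-0.35,
)

```text
time: 46.2
tool_pos: [0.6028, 0.3314, 0.0072]
ee_rot: [-3.141, 0.0, 1.07]
wrist_force: [-0.1, 0.0, 0.0]
width: 0.0636
```

>>> step_arm(
  increments="0 0 0 0 0 0; 0 0 0 0 0 0; 0 0 0 0 0 0; 0 0 0 0 0 0; 0 0 0 0 0 0",
  claw=1,
)

```text
time: 46.7
tool_pos: [0.6027, 0.3315, 0.0074]
ee_rot: [-3.141, 0.0, 1.073]
wrist_force: [-1.0, 0.2, 0.4]
width: 0.0505
```

Wrong way; turn back further.

>>> step_arm(
  increments="0 0 0 0 0 0; 0 0 0 0 0 0; 0 0 0 0 0 0.13; 0 0 0 0 0 0.12; 0 0 0 0 0 0",
  claw=-0.35,
)

```text
time: 47.2
tool_pos: [0.6031, 0.3314, 0.0075]
ee_rot: [3.141, -0.0, 0.823]
wrist_force: [-0.8, -0.5, -0.3]
width: 0.0635
```

>>> step_arm(
  increments="0 0 0 0 0 0; 0 0 0 0 0 0; 0 0 0 0 0 0; 0 0 0 0 0 0; 0 0 0 0 0 0",
  claw=1,
)

```text
time: 47.7
tool_pos: [0.603, 0.3314, 0.0075]
ee_rot: [3.141, -0.0, 0.823]
wrist_force: [-0.1, -0.4, 0.2]
width: 0.0458
```

>>> step_arm(
  increments="0 0 -1 0 0 0; 0 0 -3 0 0 0; 0 0 -4 0 0 0; 0 0 -4 0 0 0; 0 0 -2 0 0 0",
)

```text
time: 48.2
tool_pos: [0.6039, 0.332, 0.1521]
ee_rot: [3.14, -0.005, 0.823]
wrist_force: [0.5, -0.2, -4.0]
width: 0.0459
```

>>> step_arm(
  increments="-1.6 0.8 0 0 0 0; -3.2 1.6 0 0 0 0; -3.4 1.75 0 0 0 0; -3.4 1.75 0 0 0 0; -3.4 1.75 0 0 0 0",
)

```text
time: 48.7
tool_pos: [0.5555, 0.1681, 0.1467]
ee_rot: [-3.14, 0.002, 0.823]
wrist_force: [0.8, -0.0, -4.0]
width: 0.0457
```

>>> step_arm(
  increments="-3.4 1.75 0 0 0 0; -3.4 1.75 0 0 0 0; -2.4 1.15 0 0 0 0; 0 0 0 0 0 -0.11; 0 0 0 0 0 -0.11",
)

```text
time: 49.2
tool_pos: [0.5274, 0.0694, 0.1471]
ee_rot: [-3.14, 0.001, 1.045]
wrist_force: [-1.5, 1.3, -3.4]
width: 0.0459
```

>>> step_arm(
  increments="0 0 0 0 0 -0.11; 0 0 0 0 0 -0.11; 0 0 0 0 0 -0.11; 0 0 0 0 0 -0.11; 0 0 0 0 0 0",
)

```text
time: 49.7
tool_pos: [0.5277, 0.0704, 0.1469]
ee_rot: [-3.14, 0.0, 1.483]
wrist_force: [-0.7, 0.1, -4.2]
width: 0.0458
```

```bash
python3 - <<'E'
from h import *
o=obs(); delta(o,.5287,.0705,.0755,1.50)
E
```

```text
t49.70 [0.5277 0.0704 0.1469] rpy [-3.14   0.     1.483] w0.0458 F [-0.7  0.1 -4.2] q6 0.11
shift cm (tool axes now) [0.02 0.11 7.14] turn z -0.017 alt ±pi; now yaw 1.483 q6 would be [np.float64(3.34), np.float64(0.2), np.float64(-2.94)]
```

>>> step_arm(
  increments="0 0.1 2 0 0 -0.015; 0 0 2 0 0 0; 0 0 1.6 0 0 0; 0 0 0.6 0 0 0; 0 0 0 0 0 0",
)

```text
time: 50.2
tool_pos: [0.5283, 0.0703, 0.0842]
ee_rot: [-3.138, 0.0, 1.497]
wrist_force: [0.4, 0.3, -4.6]
width: 0.0458
```

>>> step_arm(
  increments="0 0 0.4 0 0 0; 0 0 0 0 0 0; 0 0 0 0 0 0",
)

```text
time: 50.5
tool_pos: [0.5299, 0.0703, 0.0823]
ee_rot: [3.14, -0.0, 1.498]
wrist_force: [-0.5, -0.1, -4.2]
width: 0.0462
```

```bash
python3 - <<'E'
from h import *
o=obs(); delta(o,.5287,.0705,.0755,1.50)
E
```

```text
t50.50 [0.5299 0.0703 0.0823] rpy [ 3.14  -0.     1.498] w0.0462 F [-0.5 -0.1 -4.2] q6 0.10
shift cm (tool axes now) [ 0.01 -0.13  0.68] turn z -0.002 alt ±pi; now yaw 1.498 q6 would be [np.float64(3.34), np.float64(0.2), np.float64(-2.94)]
```

>>> step_arm(
  increments="0 -0.1 0.4 0 0 0; 0 0 0.2 0 0 0; 0 0 0 0 0 0; 0 0 0 0 0 0",
)

```text
time: 50.9
tool_pos: [0.5284, 0.0704, 0.0754]
ee_rot: [-3.142, 0.0, 1.498]
wrist_force: [-0.7, 0.6, -4.0]
width: 0.0461
```

>>> step_arm(
  increments="0 0 0.05 0 0 0; 0 0 0 0 0 0",
)

```text
time: 51.1
tool_pos: [0.5284, 0.0704, 0.0754]
ee_rot: [3.142, 0.0, 1.498]
wrist_force: [-1.7, -0.3, -1.0]
width: 0.0456
```

>>> step_arm(
  increments="0 0 0 0 0 0; 0 0 0 0 0 0; 0 0 -2 0 0 0; 0 0 -5 0 0 0; 0 0 -5 0 0 0",
  claw=-0.3,
)

```text
time: 51.6
tool_pos: [0.5279, 0.0704, 0.1956]
ee_rot: [-3.14, 0.0, 1.498]
wrist_force: [1.5, 0.0, -0.7]
width: 0.061
```

```bash
python3 - <<'E'
from h import *
o=obs(); im=snapshot("top"); cv2.imwrite("pics/t8.png",im[:,:,::-1]); weights("top",im)
delta(o,.583,-.319,.19,1.047)
E
```

```text
t51.60 [0.5279 0.0704 0.1956] rpy [-3.14   0.     1.498] w0.0610 F [ 1.5  0.  -0.7] q6 0.10
bar [-0.0336  0.137   1.7656] iou bar/hex 0.024 0.021 [291. 350.] 21399
hex [ 0.5838 -0.3204  0.5554] iou bar/hex 0.670 0.918 [454. 221.] 340
shift cm (tool axes now) [-38.43   8.34   0.56] turn z 0.451 alt ±pi; now yaw 1.498 q6 would be [np.float64(3.16), np.float64(0.02), np.float64(-3.12)]
```

>>> step_arm(
  increments="-2 0.4 0 0 0 0; -4 0.9 0 0 0 0; -4.2 0.9 0 0 0 0; -4.2 0.9 0 0 0 0; -4.2 0.9 0 0 0 0",
  claw=-0.55,
)

```text
time: 52.15
tool_pos: [0.5554, -0.1198, 0.1957]
ee_rot: [3.139, 0.001, 1.498]
wrist_force: [1.1, 0.0, 0.4]
width: 0.0728
```

>>> step_arm(
  increments="-4.2 0.9 0 0 0 0; -4.2 0.9 0 0 0 0; -4.2 0.9 0 0 0 0; -4.2 1 0 0 0 0; -3 0.65 0 0 0 0",
)

```text
time: 52.65
tool_pos: [0.584, -0.3219, 0.1951]
ee_rot: [3.14, 0.001, 1.496]
wrist_force: [1.2, -0.3, 0.3]
width: 0.0732
```

>>> step_arm(
  increments="0 0 0 0 0 0.13; 0 0 0 0 0 0.13; 0 0 2 0 0 0.13; 0 0 3 0 0 0.06; 0 0 3 0 0 0",
)

```text
time: 53.15
tool_pos: [0.5846, -0.3194, 0.1153]
ee_rot: [3.138, 0.0, 1.047]
wrist_force: [0.6, 0.3, -1.2]
width: 0.0728
```

>>> step_arm(
  increments="0 0 3 0 0 0; 0 0 2 0 0 0; 0 0 1 0 0 0; 0 0 0 0 0 0; 0 0 0 0 0 0",
)

```text
time: 53.65
tool_pos: [0.5845, -0.3192, 0.0563]
ee_rot: [3.139, 0.0, 1.048]
wrist_force: [0.5, -0.1, 0.4]
width: 0.0726
```

```bash
python3 - <<'E'
from h import *
o=obs(); delta(o,.583,-.319,.008,1.047)
E
```

```text
t53.65 [ 0.5845 -0.3192  0.0563] rpy [3.139 0.    1.048] w0.0726 F [ 0.5 -0.1  0.4] q6 -0.06
shift cm (tool axes now) [-0.05 -0.16  4.83] turn z 0.001 alt ±pi; now yaw 1.048 q6 would be [np.float64(3.16), np.float64(0.02), np.float64(-3.12)]
```

>>> step_arm(
  increments="0 -0.1 2 0 0 0; 0 0 1.5 0 0 0; 0 0 0.9 0 0 0; 0 0 0.3 0 0 0; 0 0 0 0 0 0",
)

```text
time: 54.15
tool_pos: [0.5827, -0.3181, 0.0077]
ee_rot: [-3.141, 0.0, 1.048]
wrist_force: [1.0, 0.4, -0.4]
width: 0.0729
```

>>> step_arm(
  increments="0 0 0 0 0 0; 0 0 0 0 0 0; 0 0 0 0 0 0; 0 0 0 0 0 0; 0 0 0 0 0 0",
  claw=1,
)

```text
time: 54.65
tool_pos: [0.583, -0.3183, 0.0086]
ee_rot: [3.141, 0.0, 1.048]
wrist_force: [0.1, -0.0, 1.5]
width: 0.0463
```

>>> step_arm(
  increments="0 0 -1 0 0 0; 0 0 -3 0 0 0; 0 0 -4 0 0 0; 0 0 -4 0 0 0; 0 0 -2 0 0 0",
)

```text
time: 55.15
tool_pos: [0.584, -0.3189, 0.1526]
ee_rot: [3.136, 0.0, 1.048]
wrist_force: [-0.1, -0.3, -3.9]
width: 0.0466
```

>>> step_arm(
  increments="1.4 -1.2 0 0 0 0; 2.6 -2.4 0 0 0 0; 2.9 -2.6 0 0 0 0; 2.9 -2.6 0 0 0 0; 2.9 -2.6 0 0 0 0",
)

```text
time: 55.65
tool_pos: [0.5464, -0.1496, 0.1473]
ee_rot: [-3.14, 0.0, 1.047]
wrist_force: [0.3, 0.7, -4.7]
width: 0.0467
```

>>> step_arm(
  increments="2.9 -2.6 0 0 0 0; 2.9 -2.6 0 0 0 0; 2.2 -2 0 0 0 0; 1.3 -1.1 0 0 0 0; 0 0 0 0 0 -0.11",
)

```text
time: 56.15
tool_pos: [0.5209, -0.0265, 0.1476]
ee_rot: [-3.14, -0.001, 1.164]
wrist_force: [0.8, -0.1, -3.3]
width: 0.0461
```

>>> step_arm(
  increments="0 0 0 0 0 -0.11; 0 0 0 0 0 -0.11; 0 0 0 0 0 -0.11; 0 0 0 0 0 0; 0 0 0 0 0 0",
)

```text
time: 56.65
tool_pos: [0.5217, -0.0291, 0.1477]
ee_rot: [-3.141, 0.0, 1.486]
wrist_force: [0.4, -0.2, -3.9]
width: 0.0465
```

```bash
python3 - <<'E'
from h import *
o=obs(); delta(o,.5217,-.0293,.0766,1.50)
E
```

```text
t56.65 [ 0.5217 -0.0291  0.1477] rpy [-3.141  0.     1.486] w0.0465 F [ 0.4 -0.2 -3.9] q6 -0.08
shift cm (tool axes now) [-0.02  0.01  7.11] turn z -0.014 alt ±pi; now yaw 1.486 q6 would be [np.float64(3.16), np.float64(0.01), np.float64(-3.13)]
```

>>> step_arm(
  increments="0 0 2 0 0 -0.014; 0 0 2 0 0 0; 0 0 1.6 0 0 0; 0 0 0.6 0 0 0; 0 0 0 0 0 0",
)

```text
time: 57.15
tool_pos: [0.5212, -0.0291, 0.0849]
ee_rot: [-3.139, -0.0, 1.501]
wrist_force: [-0.0, -0.0, -3.5]
width: 0.0461
```

>>> step_arm(
  increments="0 0 0.3 0 0 0; 0 0 0 0 0 0; 0 0 0 0 0 0",
)

```text
time: 57.45
tool_pos: [0.5226, -0.0293, 0.0838]
ee_rot: [3.14, 0.0, 1.502]
wrist_force: [1.3, 0.0, -4.3]
width: 0.0468
```

```bash
python3 - <<'E'
from h import *
o=obs(); delta(o,.5217,-.0293,.0766,1.50)
E
```

```text
t57.45 [ 0.5226 -0.0293  0.0838] rpy [3.14  0.    1.502] w0.0468 F [ 1.3  0.  -4.3] q6 -0.10
shift cm (tool axes now) [-0.01 -0.09  0.72] turn z 0.002 alt ±pi; now yaw 1.502 q6 would be [np.float64(3.16), np.float64(0.01), np.float64(-3.13)]
```

>>> step_arm(
  increments="0 -0.1 0.4 0 0 0; 0 0 0.2 0 0 0; 0 0 0 0 0 0; 0 0 0 0 0 0",
)

```text
time: 57.85
tool_pos: [0.521, -0.0291, 0.0769]
ee_rot: [-3.141, 0.0, 1.502]
wrist_force: [-0.7, -0.2, -3.0]
width: 0.0467
```

>>> step_arm(
  increments="0 0 0.1 0 0 0; 0 0 0 0 0 0; 0 0 0 0 0 0",
)

```text
time: 58.15
tool_pos: [0.5212, -0.0292, 0.0766]
ee_rot: [3.141, 0.0, 1.502]
wrist_force: [-1.9, 0.1, 0.3]
width: 0.0462
```

Seated. Release, rise and back off for the final look.

>>> step_arm(
  increments="0 0 0 0 0 0; 0 0 0 0 0 0; 0 0 -2 0 0 0; 0 0 -5 0 0 0; 0 0 -5 0 0 0",
  claw=-0.3,
)

```text
time: 58.65
tool_pos: [0.5204, -0.029, 0.1963]
ee_rot: [-3.139, -0.0, 1.502]
wrist_force: [0.6, -0.3, 0.7]
width: 0.0611
```

>>> step_arm(
  increments="-3 -2 0 0 0 0; -4 -3 0 0 0 0; -4 -3 0 0 0 0; -4 -3 0 0 0 0; -4 -3 0 0 0 0",
)

```text
time: 59.15
tool_pos: [0.3673, -0.2103, 0.1966]
ee_rot: [3.14, 0.001, 1.503]
wrist_force: [-0.3, -0.9, 0.8]
width: 0.0613
```

>>> step_arm(
  increments="-4 0 0 0 0 0; -3 0 0 0 0 0; 0 0 0 0 0 0; 0 0 0 0 0 0; 0 0 0 0 0 0",
)

```text
time: 59.65
tool_pos: [0.3638, -0.278, 0.1961]
ee_rot: [3.141, -0.0, 1.503]
wrist_force: [0.0, 0.8, -0.3]
width: 0.061
```

```bash
python3 - <<'E'
from h import *
o=obs(); im=snapshot("top"); S=snapshot("side"); yaw=np.pi-.07; C=(.586,.0163)
table("top",im,C)
for k,M in(("bars",BAR),("hexes",HEX)): print(k); railbars(C,yaw,im,calibration("top"),M)
print("side hex"); railbars(C,yaw,S,calibration("side"),HEX)
cv2.imwrite("pics/end.png",np.vstack([cv2.resize(im,None,fx=.5,fy=.5)[:, :],cv2.resize(S,None,fx=.5,fy=.5)])[:,:,::-1])
cv2.imwrite("pics/c9.png",cv2.resize(np.hstack([im[130:310,180:400],S[150:330,230:430]]),None,fx=1.85,fy=1.85,interpolation=cv2.INTER_CUBIC)[:,:,::-1])
E
```

```text
t59.65 [ 0.3638 -0.278   0.1961] rpy [ 3.141 -0.     1.503] w0.0610 F [ 0.   0.8 -0.3] q6 -0.71Traceback (most recent call last):
  File "<stdin>", line 3, in <module>
  File "h.py", line 54, in table
    b=max(bs,key=lambda b:b[2]); pts=np.argwhere(b[0])[:,::-1].astype(np.int32)
ValueError: max() iterable argument is empty
```

```bash
python3 - <<'E'
from h import *
o=obs(); im=snapshot("top"); S=snapshot("side"); yaw=np.pi-.07; C=(.586,.0163)
cv2.imwrite("pics/end.png",np.vstack([cv2.resize(im,None,fx=.5,fy=.5),cv2.resize(S,None,fx=.5,fy=.5)])[:,:,::-1])
cv2.imwrite("pics/c9.png",cv2.resize(np.hstack([im[130:310,180:400],S[150:330,230:430]]),None,fx=1.85,fy=1.85,interpolation=cv2.INTER_CUBIC)[:,:,::-1])
for k,M in(("bars",BAR),("hexes",HEX)): print(k); railbars(C,yaw,im,calibration("top"),M)
print("side hex"); railbars(C,yaw,S,calibration("side"),HEX)
E
```

```text
t59.75 [ 0.3639 -0.2778  0.1962] rpy [3.141 0.    1.504] w0.0614 F [ 0. -0. -0.] q6 -0.71
bars
disc frame mm [-59.2 -74.7   0. ] relyaw 1.61 iou 0.641 area 276
disc frame mm [-59.7  -5.4   0. ] relyaw 1.66 iou 0.647 area 273
disc frame mm [-60.2  66.4   0. ] relyaw 1.49 iou 0.653 area 281
disc frame mm [ 57.6 -45.3   0. ] relyaw 2.09 iou 0.477 area 265
disc frame mm [60.  51.2  0. ] relyaw 2.11 iou 0.471 area 264
hexes
disc frame mm [-59.6 -68.2   0. ] relyaw 0.52 iou 0.436 area 276
disc frame mm [-58.8 -12.1   0. ] relyaw 0.60 iou 0.438 area 273
disc frame mm [-60.4  59.7   0. ] relyaw 0.49 iou 0.432 area 281
disc frame mm [ 59.7 -47.9   0. ] relyaw 1.03 iou 0.717 area 265
disc frame mm [60. 51.  0.] relyaw 0.09 iou 0.722 area 264
side hex
disc frame mm [-56.7  -4.8   0. ] relyaw 0.96 iou 0.311 area 952
disc frame mm [59.6 35.7  0. ] relyaw 0.75 iou 0.388 area 193
```

View pics/c9.png

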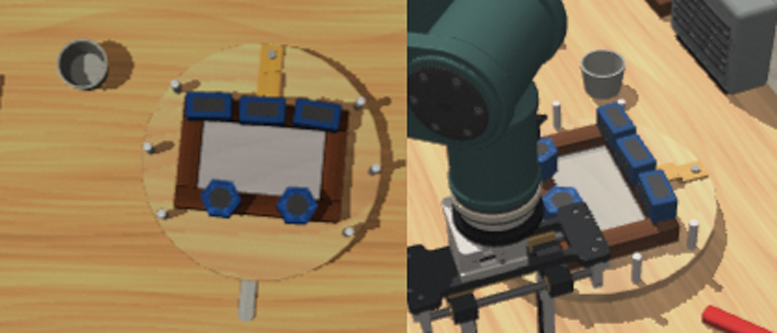

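View pics/end.png

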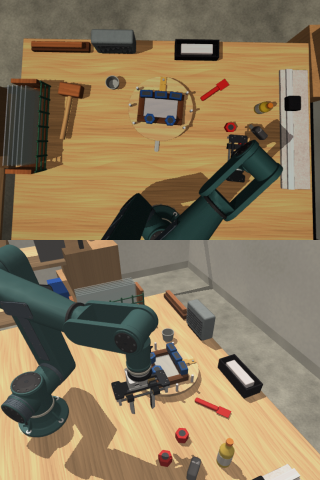

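```bash
python3 -c "
from h import *
c=ray(calibration('top'),(180+271/1.85,130+47/1.85),.042);d=c[:2]-[.586,.0163];a=-.07;print('clip in base',d[0]*np.cos(a)+d[1]*np.sin(a),-d[0]*np.sin(a)+d[1]*np.cos(a))
close_job()"
```

```text
clip in base 0.15499910404022713 0.000175131717242245
the job is handed in; nothing more can be done
```

I finished the job and handed it in at about 60 s of robot time. No verdict is reported.

**What I did**
- I gripped a rim peg and turned the clip to the pointer.
- I laid all three blue bars lengthwise on the clip's rail.
- I turned the table half round clockwise with the bars on it, in two quarter turns with a regrip between.
- I then set both blue hexagons on the plain rail. Only two were there.

**Last checks**
- **Clip:** it is at the back, about 0.2 mm sideways of opposite the pointer.
- **Bars:** 59 to 60 mm off the axis and within 75 mm of the rail's middle. The rail's centre line is at 61 mm.
- **Hexagons:** about 60 mm off the axis, at -48 and +51 mm along the rail.
- **Bench:** no blue weight was left on the bench, the other things looked unmoved, and the arm was clear of everything.

**What failed or disagreed**
- The first hexagon was gripped off its flats three times, with openings of 47 to 50 mm. I regripped it squarely at 46 mm before lifting.
- The final automatic frame fit found no frame in the picture, so I checked the end state by the clip and the weights instead.
- In the last side picture the gripper hid the hexagons, so their side-camera fits were useless and their positions come from the top camera only.

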